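# Push a carton between two stock tubs into the check-in bay

## Task

Push the white carton with the orange band along the counter, through the narrow gap between the two screwed-down tubs, until it lies wholly on the green mat behind them; then press the reader's blue button fully down and let it come up again to log the carton. Only push: the carton stays flat on the counter, never lifted or tipped. Leave the other goods standing where they are.

Things in the scene. Friction and masses are not known exactly. Their poses are not given: they have to be found in the camera images.
- station: Fixed check-in station (tubs, mat, reader), one piece, placed and turned afresh each time. Origin: on the counter, in the middle of the gap between the tubs. Its +x is the push direction (the robot's left, give or take 18 degrees), z up, +y roughly towards the robot. The gap is 99 mm wide at its narrowest.
- tub_near (a point): Centre of the lid's top of the tub nearer the robot: round white tub, diameter 90 mm, blue band, green lid, 46 mm high, screwed down. Its axis is 94.5 mm to station +y of the gap's middle.
- tub_far (a point): The same on the other, equal tub, 94.5 mm to station -y of the gap's middle.
- bay (a point): Centre of the green mat, on the counter, 155 mm along the station's +x from the gap; axes as the station's. The mat is 140 mm (x) by 116 mm (y) including its 4 mm white border, flat, and offers no edge to catch on.
- reader (a point): Centre of the top of the grey reader box (66 mm along station x, 100 mm along y, 34 mm high, fixed), 290 mm along station +x from the gap. The blue button stands on it.
- carton: White flat rigid carton, orange band near its front (+x) end, 110 mm long (own x), 92 mm wide (y), 36 mm high, 0.15 to 0.31 kg, loose. Origin: centre of its underside, axes along its edges. Starts 165 to 215 mm before the gap, up to 40 mm off its centre line, turned up to 26 degrees. It goes through lengthwise with 3.5 mm to spare each side.
- log_button (a joint): Travel of the blue button, m: 0 up, 0.006 fully down; a spring lifts it again; fully down takes 5 N. It counts as pressed beyond 0.0045.
- log_button_top (a point): Centre of the top face of the blue button (diameter 30 mm, faces up), on the reader.
- amber_bottle: Bystander: amber bottle, diameter 60 mm, 130 mm high, upright, on the far side of the far tub. Origin: centre of its underside.
- pill_jar: Bystander: white jar with blue cap, diameter 54 mm, 65 mm high, just beyond the reader. Origin: centre of its underside.
- blue_box: Bystander: blue box with a pale band, 75 x 46 x 60 mm high, on the far side of the mat. Origin: centre of its underside.
- syrup_bottle: Bystander: amber bottle with black cap, diameter 56 mm, 120 mm high, beside the amber bottle, towards the blue box. Origin: centre of its underside.
- measuring_cup: Bystander: grey cup, diameter 60 mm, 60 mm high, at the left of the counter. Origin: centre of its underside.
- counting_spatula: Bystander: spatula lying flat at the right of the counter. Origin: near its middle.
Mind the look-alikes: they are no part of the job. There is more than one size of the carton; the job needs the middle-sized.

How it is judged:
By the outcome, as a careful person would: the job done as asked, in the order asked, and still so for the second after the job is handed in, with the robot touching nothing.
It also fails if it takes over 72 s, if anything falls off the work surface, if the arm or the gripper's body presses on something with over 40 N, if the wrist force passes 120 N, or if a joint passes its speed limit or range.

## Robot

A 7-joint arm with a two-finger parallel gripper is mounted at the origin on the work surface. World frame = base frame: x ahead of the robot, y to its left, z up, the work surface at z = 0. Lengths are in m, angles in degrees, forces in N, time in s.
With the tool pointing down it reaches from about 0.425 to 0.875 m from the base axis. Payload 4.7 kg.
Tool frame: the origin (TCP) lies at the very end of the fingers, on their centre line; the grasp point (between the pads) lies 19 mm behind it; x points along the fingers, z is the direction in which the jaws open and shut, and the axes are right-handed (so a half turn about x gives the same grasp; the last joint's range is limited). The gripper opens to 87 mm and grips with 3 to 60 N. Pads are 19 mm wide; open, the fingers measure 117 mm over their backs; the gripper's body (75 mm by 190 mm) begins 51 mm behind the grasp point.
Start: joints at [74.433, 18.392, -4.016, 83.108, 1.295, 78.541, -3.26], TCP at [0.183, -0.624, 0.191] pointing down, gripper open.
Joint ranges: [-163.93, 163.93], [-17.29, 119.83], [-79.2, 71.16], [3.27, 140.29], [-89.18, 269.18], [5.43, 117.66], [-154.24, 154.24]. Speed limits (degrees/s): [147.25, 147.25, 180, 180, 180, 180, 180].

## Interface

Orientations are given as [roll, pitch, yaw] about the fixed x, y, z axes, in that order (R = Rz(yaw) Ry(pitch) Rx(roll)).
In Python, from cell import env gives the robot as it stands. The module is installed in compiled form; this text tells all that it offers.
- The arm moves only by the tool drive_tool, never from a script. Its argument "increments" is a list of rows, each a list of 2 entries, a list of its own where there are three numbers: the shift along the tool's x, y, z scaled (see below), then the turn, a rotation vector about the tool's x, y, z scaled (see below). In form: [[[dx, dy, dz], [wx, wy, wz]], ...]. A call has 1 to 10 rows; each row shifts and turns the commanded pose from where the row before left it, along the tool's axes as they then stand; what a row does not reach is not made up. The controller multiplies each number of a shift by 0.04 m and each number of a turn by 120 degrees. A row lasts 1/10 s, in which the tool goes at most 50 mm and 8.59 degrees, less where a joint would pass 70% of its speed; a pose out of reach is approached as far as the arm can. A call with a number of a shift or a turn outside -1 to 1 is refused whole. A call with a gripper value outside its range is refused whole. "hand" is the gripper's target within -1 to 1 (fully open at 1, half-way at 0, shut at -1), set as the call begins (left out, the last holds). The fingers move at their own pace and stop on an object; "squeeze" is the grip in N (left out, the last holds). Time passes only in rows, so rows that do not move let the fingers close. It gives the time, the measured TCP pose, the force and the opening at its end, in the units of the state.
- env.get_obs(): the state, without advancing time (a new reading comes with each control period).
- env.read_camera(name): name is "side" or "top"; returns a dict with "frame" (420x560x3 uint8, red, green, blue), "fx", "fy", "cx", "cy" (pixels), "distortion" ([k1, k2, p1, p2, k3] as OpenCV has them; the pictures are not rectified), "R" (3x3) and "t" (3): a world point X has camera coordinates R X + t. Camera axes: x right, y down, z forward; pixel columns grow to the right and rows downward; lengths in m; the calibration is good to about 2 mm. A picture is of the moment at which its call begins. There is no depth.
- env.sign_off(): hands the job in, once; it reports no verdict.
The state is a dict: "time_s": time; "qpos": joint angles; "joint_velocities": joint speeds; "effort": joint torques, N m; "tool_pos": TCP position; "tool_rot": TCP orientation; "force": force on the tool from outside, world axes, zero at the start; "wrist_torque": the same for the moment, N m; "grip_width": finger opening in m.
Only numpy, scipy, OpenCV 4.12 (cv2) and the standard library are available. Lean on these libraries where they do the work, as an engineer would, in place of code of your own. Each camera call takes 0.05 s, during which the arm holds its last target.

## Working session

There is one attempt and no reset: what is moved stays moved. The work goes in short steps, Python scripts to look and compute and a tool call to move; the robot and the scene stay as the last step left them, time stands still between calls to the robot, and variables do not carry over. Pictures are saved under pics/ and viewed, and the job is handed in when it is done.

Besides the shell and the picture viewer there is one more tool, called after "Call:" as a command line: name --argument value ..., lists and objects as JSON in quotes. drive_tool: Moves the arm, as the interface text tells. Shifts and turns lie within -1 to 1; 1 stands for 0.04 m of shift or 120 degrees of turn. Its arguments: {"type":"object","properties":{"increments":{"type":"array"},"hand":{"type":"number"},"squeeze":{"type":"number"}},"required":["increments"]}

```bash
mkdir -p pics; cat > h.py <<'E'
import numpy as np, cv2, pickle
from cell import env
def snap(n,tag):
    d=env.read_camera(n); pickle.dump(d,open(f'{tag}.pkl','wb')); cv2.imwrite(f'pics/{tag}.png',cv2.cvtColor(d['frame'],cv2.COLOR_RGB2BGR)); return d
def K(d): return np.array([[d['fx'],0,d['cx']],[0,d['fy'],d['cy']],[0,0,1.]])
def ray(d,uv,z):
    p=cv2.undistortPoints(np.array(uv,float).reshape(-1,1,2),K(d),np.array(d['distortion'],float)).reshape(-1,2)
    R=np.array(d['R']);t=np.array(d['t']);c=-R.T@t
    v=np.c_[p,np.ones(len(p))]@R
    return c+v*((z-c[2])/v[:,2])[:,None]
def proj(d,X):
    return cv2.projectPoints(np.array(X,float).reshape(-1,1,3),cv2.Rodrigues(np.array(d['R']))[0],np.array(d['t'],float),K(d),np.array(d['distortion'],float))[0].reshape(-1,2)
E
python3 - <<'E'
from h import *
print(env.get_obs())
for n in('top','side'):
    d=snap(n,n+'0');R=np.array(d['R']);print(n,-R.T@d['t'],d['fx'],R[2])
E
```

```text
{'time_s': 0.0, 'qpos': array([74.43392661, 18.43775462, -4.016732  , 83.17540749,  1.29262066,
       78.53923304, -3.25989945]), 'joint_velocities': array([0.0298636 , 0.06697527, 0.09688427, 0.06398968, 0.09965051,
       0.01303636, 0.08026101]), 'effort': array([ 3.11517142e-04, -4.91301048e+01, -4.04193308e-01, -3.12530279e+01,
       -6.42041839e-02,  4.36402566e-02,  1.88971903e-04]), 'tool_pos': array([ 0.18304345, -0.62306036,  0.18977207]), 'tool_rot': array([-178.39140292,   89.89267709,  107.98519606]), 'force': array([ 0.19348533, -0.28053997, -0.02674703]), 'wrist_torque': array([-0.01401566,  0.00986065, -0.01674659]), 'grip_width': 0.08689662407296654}
top [0.31634001 0.01856178 1.81545541] 478.94193581511763 [ 0.13222176 -0.00601664 -0.9912019 ]
side [-0.10278227  1.04863452  0.87165307] 445.26209337792005 [ 0.46235853 -0.70185125 -0.54187582]
```

View pics/top0.png

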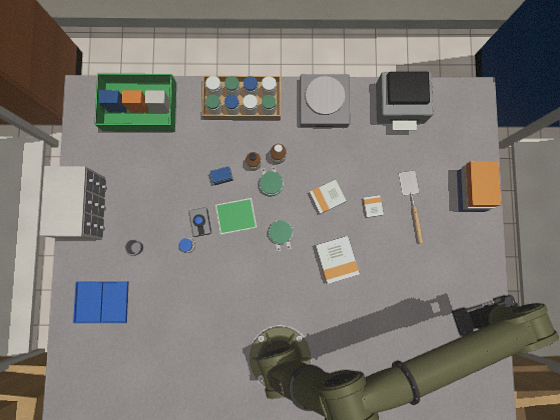

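View pics/side0.png

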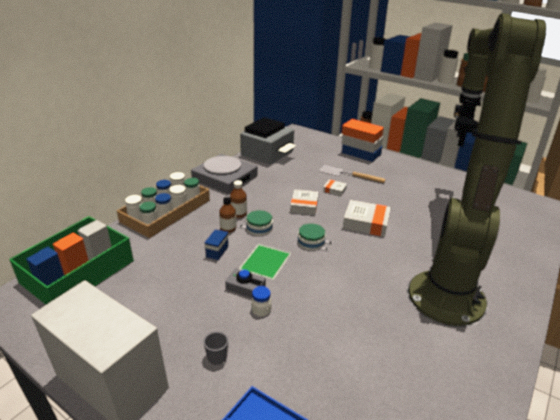

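```bash
python3 - <<'E'
import cv2
im=cv2.imread('pics/top0.png')
cv2.imwrite('pics/top0a.png',cv2.resize(im[160:260,180:310],None,fx=6,fy=6,interpolation=cv2.INTER_CUBIC))
cv2.imwrite('pics/top0b.png',cv2.resize(im[165:230,290:390],None,fx=8,fy=8,interpolation=cv2.INTER_CUBIC))
E
```

```text
(no output)
```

View pics/top0a.png

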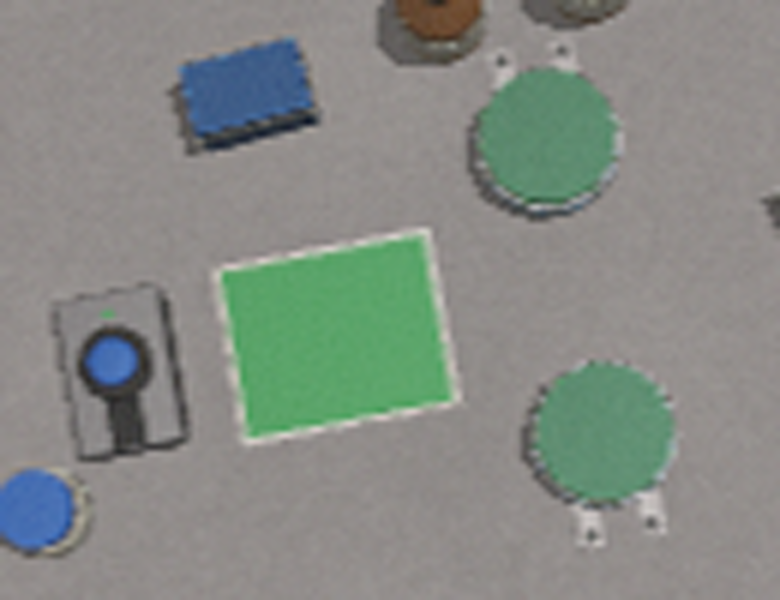

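View pics/top0b.png

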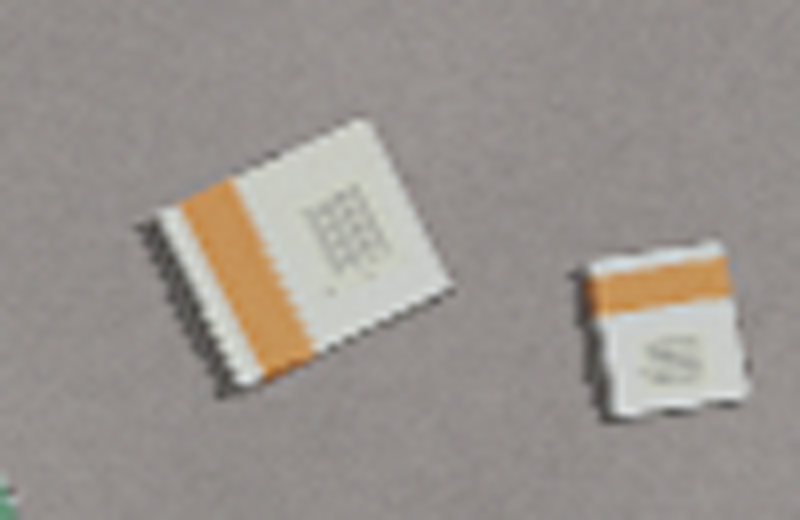

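```bash
cat >> h.py <<'E'
def crop(uv,f,ox,oy): return (np.array(uv,float)+.5)/f-.5+[ox,oy]
def carton(C): # order FF,BF,BN,FN (front-far...)
    C=C[:,:2];c=C.mean(0); a=(C[0]+C[3]-C[1]-C[2])/2; b=(C[2]+C[3]-C[0]-C[1])/2
    print('carton c',c.round(4),'len',np.linalg.norm(a).round(4),'wid',np.linalg.norm(b).round(4),'yawx',np.degrees(np.arctan2(a[1],a[0])).round(2),'yaw from y', np.degrees(np.arctan2(-b[0]*-1,-b[1]*-1)).round(2) if 0 else np.degrees(np.arctan2(b[1],b[0])-np.pi/2).round(2)%360)
    return c,a
E
python3 - <<'E'
from h import *
d=pickle.load(open('top0.pkl','rb'))
A=lambda p:crop(p,6,180,160)
mat=ray(d,A([(215,268),(429,230),(460,403),(246,441)]),0);print(mat.round(4));mc=mat.mean(0)
x=(mat[0]+mat[3]-mat[1]-mat[2])/2;y=(mat[2]+mat[3]-mat[0]-mat[1])/2
print('mat',mc,np.linalg.norm(x),np.linalg.norm(y),np.degrees(np.arctan2(x[1],x[0])),np.degrees(np.arctan2(y[1],y[0]))-90)
tf,tn=ray(d,A([(548,137),(603,432)]),.046);print('tubs',tf,tn,np.linalg.norm(tf-tn));g=(tf+tn)/2;e=tn-tf
print('gap',g,np.degrees(np.arctan2(e[1],e[0]))-90, 'mat-gap',np.linalg.norm((mc-g)[:2]),np.degrees(np.arctan2(*(mc-g)[1::-1])))
b=ray(d,A([(112,361)]),.042)[0];print('button',b,np.linalg.norm((b-g)[:2]),np.degrees(np.arctan2(*(b-g)[1::-1])))
rc=ray(d,A([(52,300),(160,284),(188,436),(80,460)]),.034);print('reader',rc.mean(0))
C=ray(d,crop([(158,213),(370,118),(455,288),(240,387)],8,290,165),.036);print(C);carton(C)
E
```

```text
[[0.5629 0.2472 0.    ]
 [0.5878 0.1112 0.    ]
 [0.4771 0.0905 0.    ]
 [0.4527 0.2255 0.    ]]
mat [0.52011943 0.16860593 0.        ] 0.13768640304525737 0.11250034845603138 100.33154544258193 -259.12095252148856
tubs [0.63997307 0.03510506 0.046     ] [4.55356324e-01 3.77338012e-04 4.60000000e-02] 0.1878546190619141
gap [0.5476647 0.0177412 0.046    ] -259.3467461883816 mat-gap 0.1533587632986844 100.34723328781567
button [0.49887196 0.30443479 0.042     ] 0.2908160000319885 99.65869361901817
reader [0.49426729 0.30062786 0.034     ]
[[ 0.60878471 -0.1094845   0.036     ]
 [ 0.65455437 -0.20988574  0.036     ]
 [ 0.57358385 -0.24870845  0.036     ]
 [ 0.52646754 -0.14733998  0.036     ]]
carton c [ 0.5908 -0.1789] len 0.1111 wid 0.0902 yawx 114.72 yaw from y 115.15
```

```bash
cat >> h.py <<'E'
from scipy.spatial.transform import Rotation as Ro
G=np.array([.5477,.0177]);YAW=np.radians(100.4)
sx=np.array([np.cos(YAW),np.sin(YAW)]);sy=np.array([-sx[1],sx[0]])
def toS(p): p=np.asarray(p)[...,:2]-G; return np.stack([p@sx,p@sy],-1)
def toW(s): s=np.asarray(s,float); return G+s[...,:1]*sx+s[...,1:2]*sy
def Rt(yawdeg,sgn): # tool down, jaw z along sgn*carton y for heading yawdeg
    a=np.radians(yawdeg); z=sgn*np.array([-np.sin(a),np.cos(a),0]);x=np.array([0,0,-1.]);return np.c_[x,np.cross(z,x),z]
def cur():
    o=env.get_obs(); return np.array(o['tool_pos']),Ro.from_euler('xyz',o['tool_rot'],degrees=True).as_matrix(),o
def inc(p,R,p2,R2):
    return (R.T@(p2-p)/.04), Ro.from_matrix(R.T@R2).as_rotvec(degrees=True)/120
E
python3 - <<'E'
from h import *
d=pickle.load(open('top0.pkl','rb'))
p,R,o=cur();print(p,R.round(3))
print('bottles',toS(ray(d,[(278,148),(253,159)],.125)), 'blue',toS(ray(d,[(221,175)],.06)),'jar',toS(ray(d,[(186,245)],.065)))
s=ray(d,crop([(585,270),(720,245),(748,400),(612,418)],8,290,165),.03);print('small',s.round(3))
c=np.array([.5908,-.1789]);print(toS(c))
h=np.array([np.cos(np.radians(114.9)),np.sin(np.radians(114.9))])
print('small in carton frame',((s[:,:2]-c)@np.c_[h,[-h[1],h[0]]]).round(3))
for sg in(1,-1):
    print(sg,inc(p,R,p,Rt(114.9,sg)))
E
```

```text
[ 0.18303544 -0.6231384   0.18989469] [[-0.001  0.959  0.282]
 [ 0.002  0.282 -0.959]
 [-1.    -0.    -0.002]]
bottles [[-0.04515608 -0.19944976]
 [ 0.05080988 -0.17535954]] blue [[ 0.1788507  -0.15185672]] jar [[0.34580964 0.08258737]]
small [[ 0.583 -0.311  0.03 ]
 [ 0.595 -0.375  0.03 ]
 [ 0.522 -0.386  0.03 ]
 [ 0.513 -0.322  0.03 ]]
[-0.20115053 -0.00690187]
small in carton frame [[-0.117  0.063]
 [-0.18   0.078]
 [-0.159  0.15 ]
 [-0.097  0.131]]
1 (array([0., 0., 0.]), array([ 6.78959015e-01, -6.26946096e-04,  6.03091750e-04]))
-1 (array([0., 0., 0.]), array([-8.21040603e-01, -6.28126498e-04, -6.52971054e-04]))
```

Call:
drive_tool --increments '[[[0,0.5,-0.2],[0,0,0]],[[0,0.95,-0.4],[0,0,0]],[[0,0.95,-0.4],[0,0,0]],[[0,0.95,-0.4],[0,0,0]],[[0,0.95,-0.4],[0,0,0]],[[0,0.95,-0.4],[0,0,0]],[[0,0.95,-0.4],[0,0,0]],[[0,0.95,-0.4],[0,0,0]]]' --hand 0.2

```text
time_s: 0.9
tool_pos: [0.4247, -0.4265, 0.1905]
tool_rot: [-132.4, 90.0, 154.0]
force: [0.0, -0.5, 0.7]
grip_width: 0.0523
```

Call:
drive_tool --increments '[[[0,0.95,-0.4],[0,0,0]],[[0,0.95,-0.4],[0,0,0]],[[0,0.95,-0.4],[0,0,0]],[[0,0.95,-0.4],[0,0,0]],[[0,0.95,-0.4],[0,0,0]],[[0,0.7,-0.4],[0,0,0]],[[0,0.3,-0.2],[0,0,0]]]'

```text
time_s: 1.6
tool_pos: [0.6172, -0.2589, 0.19]
tool_rot: [165.8, 89.8, 92.5]
force: [1.0, 0.5, -0.1]
grip_width: 0.0521
```

Call:
drive_tool --increments '[[[0,0,0],[-0.07,0,0]],[[0,0,0],[-0.07,0,0]],[[0,0,0],[-0.07,0,0]],[[0,0,0],[-0.07,0,0]],[[0,0,0],[-0.07,0,0]],[[0,0,0],[-0.07,0,0]],[[0,0,0],[-0.07,0,0]],[[0,0,0],[-0.07,0,0]],[[0,0,0],[-0.07,0,0]],[[0,0,0],[-0.07,0,0]]]'

```text
time_s: 2.6
tool_pos: [0.6139, -0.2648, 0.1904]
tool_rot: [-159.0, 89.9, -148.4]
force: [-0.4, -0.1, 0.2]
grip_width: 0.052
```

Call:
drive_tool --increments '[[[0,0,0],[-0.07,0,0]],[[0,0,0],[-0.05,0,0]],[[0,0,0],[0,0,0]]]'

```text
time_s: 2.9
tool_pos: [0.614, -0.2647, 0.1904]
tool_rot: [176.5, 89.9, -158.8]
force: [-0.7, -0.1, -0.8]
grip_width: 0.0518
```

```bash
python3 - <<'E'
from h import *
p,R,o=cur();print(o['time_s'],p,o['qpos'],o['force'],o['grip_width']);print(R.round(3))
c=np.array([.5908,-.1789]);h=np.array([np.cos(np.radians(114.9)),np.sin(np.radians(114.9))])
t=np.r_[c-.085*h,.012]
print(inc(p,R,t,Rt(114.9,-1)))
snap('top','top1')
E
```

```text
2.9 [ 0.61398909 -0.26471964  0.19037491] [ 47.45933083  24.64441665 -36.31052635  79.12334365  14.52835147
  80.95275979  36.05673976] [-0.68502364 -0.11815242 -0.77287676] 0.051822841187803274
[[-0.001 -0.418  0.909]
 [-0.001  0.909  0.418]
 [-1.     0.    -0.001]]
(array([4.45882058, 0.06613983, 0.38378758]), array([-1.76402246e-03, -7.00233319e-04, -4.36020794e-05]))
```

View pics/top1.png

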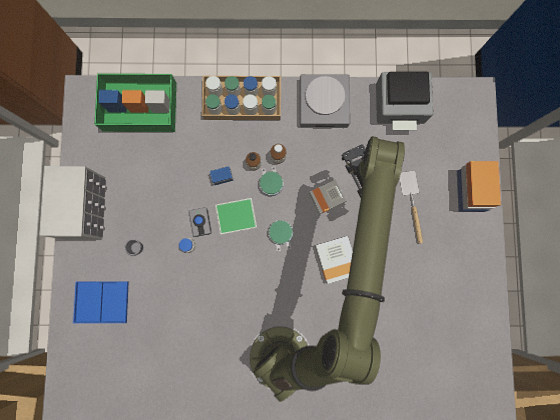

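Call:
drive_tool --increments '[[[0.5,0,0.38],[0,0,0]],[[0.9,0,0],[0,0,0]],[[0.9,0,0],[0,0,0]],[[0.9,0,0],[0,0,0]],[[0.6,0,0],[0,0,0]],[[0.4,0,0],[0,0,0]],[[0.25,0,0],[0,0,0]],[[0,0,0],[0,0,0]]]'

```text
time_s: 3.75
tool_pos: [0.6283, -0.257, 0.0119]
tool_rot: [140.9, 89.9, 165.7]
force: [-0.4, 0.5, 0.0]
grip_width: 0.0523
```

```bash
python3 - <<'E'
from h import *
p,R,o=cur();print(o['time_s'],p,o['force']);print(R.round(3))
snap('top','top2');snap('side','side2')
im=cv2.imread('pics/top2.png');a=cv2.resize(im[150:250,280:410],None,fx=6,fy=6,interpolation=cv2.INTER_CUBIC)
cv2.imwrite('pics/top2a.png',a)
im=cv2.imread('pics/side2.png');cv2.imwrite('pics/side2a.png',cv2.resize(im[140:260,230:380],None,fx=5,fy=5,interpolation=cv2.INTER_CUBIC))
E
```

```text
3.75 [ 0.6282537  -0.25696519  0.01189098] [-0.37217736  0.49194666  0.03000948]
[[-0.002 -0.418  0.908]
 [ 0.     0.908  0.418]
 [-1.     0.001 -0.001]]
```

View pics/top2a.png

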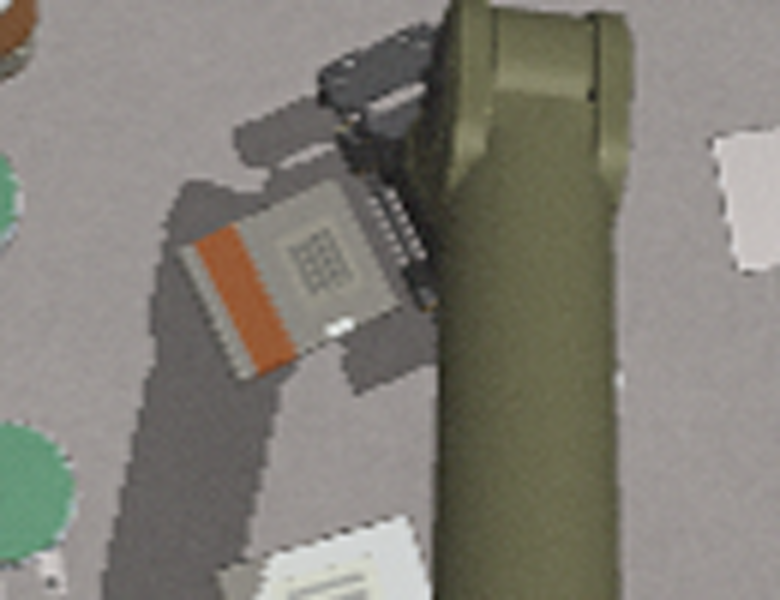

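View pics/side2a.png

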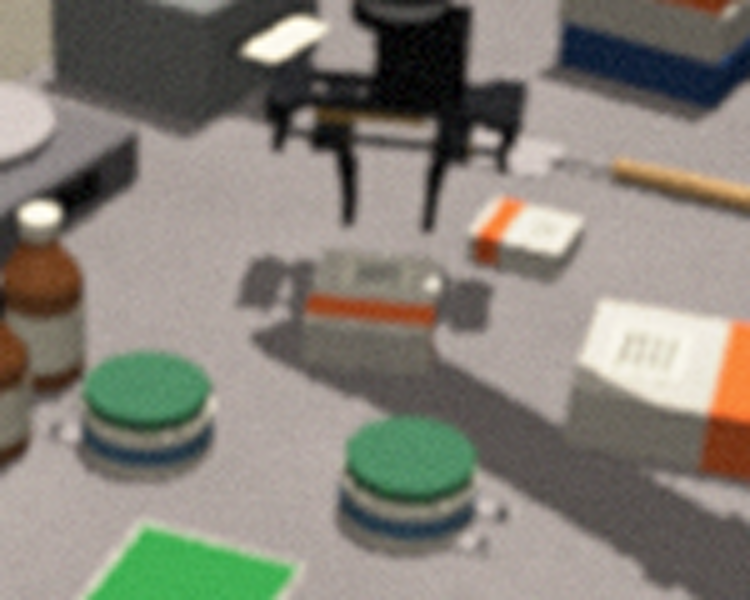

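Call:
drive_tool --increments '[[[0,0.12,0],[0,0,0]],[[0,0.12,0],[0,0,0]],[[0,0.12,0],[0,0,0]],[[0,0.1,0],[0,0,0]],[[0,0.08,0],[0,0,0]],[[0,0,0],[0,0,0]]]'

```text
time_s: 4.45
tool_pos: [0.6198, -0.2366, 0.013]
tool_rot: [68.6, 90.0, 93.4]
force: [-0.4, 0.6, 0.1]
grip_width: 0.0518
```

Call:
drive_tool --increments '[[[0,0.1,0],[0,0,0]],[[0,0.15,-0.04],[0.012,0,0]],[[0,0.2,-0.06],[0.0175,0,0]],[[0,0.2,-0.06],[0.0175,0,0]],[[0,0.2,-0.06],[0.0175,0,0]],[[0,0,0],[0,0,0]]]'

```text
time_s: 5.05
tool_pos: [0.5982, -0.2076, 0.0128]
tool_rot: [134.2, 90.0, 151.2]
force: [-0.4, 0.9, 0.3]
grip_width: 0.0523
```

```bash
python3 - <<'E'
from h import *
p,R,o=cur();print(o['time_s'],p,o['force'],'tcp S',toS(p),'heading',np.degrees(np.arctan2(R[1,1],R[0,1])))
snap('top','top3')
im=cv2.imread('pics/top3.png');cv2.imwrite('pics/top3a.png',cv2.resize(im[150:250,260:360],None,fx=6,fy=6,interpolation=cv2.INTER_CUBIC))
snap('side','side3')
im=cv2.imread('pics/side3.png');cv2.imwrite('pics/side3a.png',cv2.resize(im[140:260,230:380],None,fx=5,fy=5,interpolation=cv2.INTER_CUBIC))
E
```

```text
5.05 [ 0.59818197 -0.20758232  0.01282598] [-0.42383029  0.93343787  0.27217059] tcp S [-0.23069423 -0.00898485] heading 107.07079297016222
```

View pics/top3a.png

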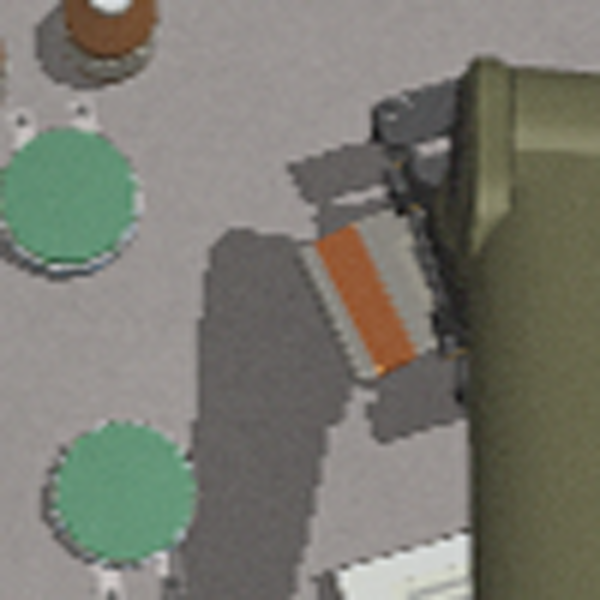

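View pics/side3a.png

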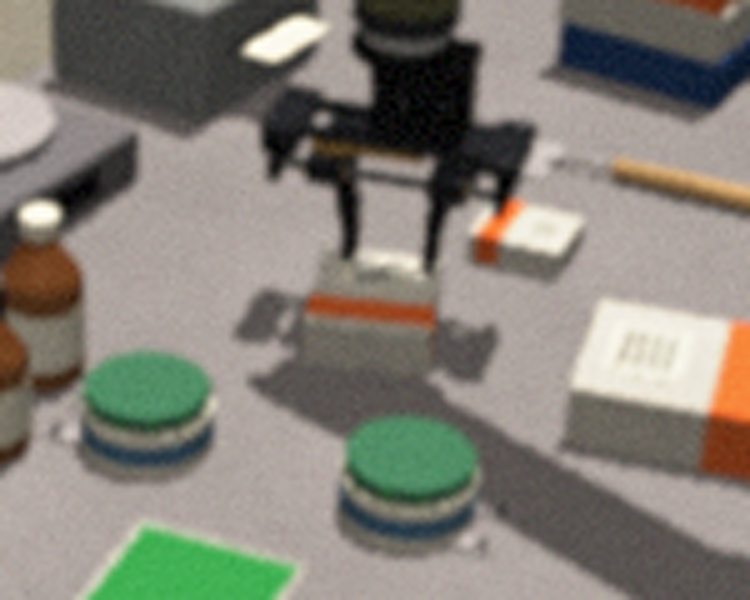

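```bash
python3 - <<'E'
from h import *
p,R,o=cur()
f=[p+s*.033*R[:,2] for s in(-1,1)]
for n in('side3','top3'):
    d=pickle.load(open(n+'.pkl','rb'));u=proj(d,f+[p]);print(n,u)
    c=(230,140,5) if n=='side3' else (260,150,6)
    im=cv2.imread(f'pics/{n}a.png')
    for q in u: cv2.circle(im,tuple(int(v) for v in (q-c[:2])*c[2]),5,(255,0,255),-1)
    ca=np.array([.5908,-.1789])
    a=np.radians(114.9);h=np.array([np.cos(a),np.sin(a)]);l=np.array([-h[1],h[0]])
    for z in(0,.036):
        pts=[np.r_[ca+i*.055*h+j*.046*l,z] for i,j in((1,1),(1,-1),(-1,-1),(-1,1))]
        q=((proj(d,pts)-c[:2])*c[2]).astype(int);cv2.polylines(im,[q],True,(255,255,0),1)
    cv2.imwrite(f'pics/{n}m.png',im)
E
```

```text
side3 [[315.58980733 200.45031017]
 [298.56762296 197.41897606]
 [307.04245219 198.92736797]]
top3 [[337.7216977  203.02045255]
 [332.4171766  186.63895131]
 [335.06305197 194.81123649]]
```

View pics/side3m.png

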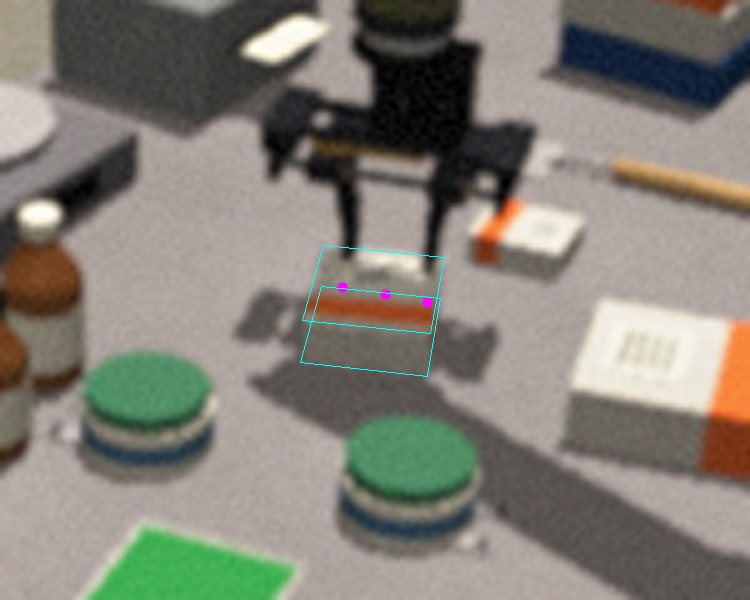

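View pics/top3m.png

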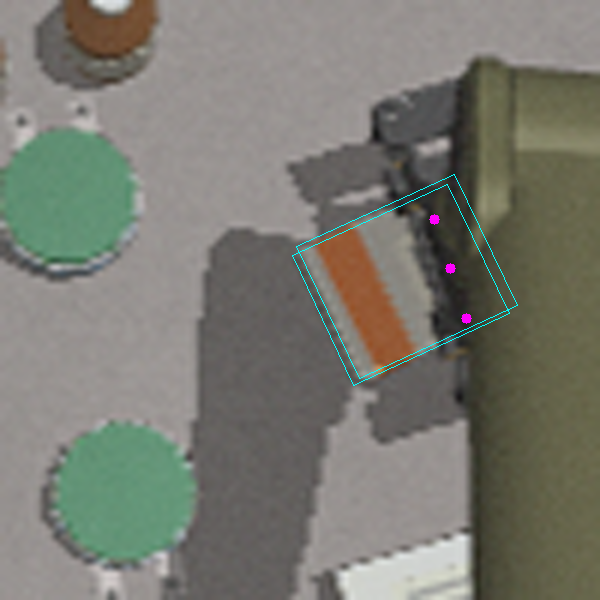

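```bash
python3 - <<'E'
from h import *
d=pickle.load(open('side2.pkl','rb'));d3=pickle.load(open('side3.pkl','rb'))
p2=np.array([.6283,-.257,0]);a=np.radians(114.9);l=np.array([np.sin(a),-np.cos(a),0])
p3=np.array([.5982,-.2076,0]);a=np.radians(107.1);l3=np.array([np.sin(a),-np.cos(a),0])
for z in(.012,.024,.03,.036,.042,.05):
    f=lambda p,l:[p+s*.033*l+[0,0,z] for s in(1,-1)]
    print(z,((proj(d,f(p2,l))-[230,140])*5).round(0).tolist(),((proj(d3,f(p3,l3))-[230,140])*5).round(0).tolist())
im=cv2.imread('pics/side3.png');cv2.imwrite('pics/side3b.png',cv2.resize(im[155:220,275:340],None,fx=9,fy=9,interpolation=cv2.INTER_CUBIC))
E
```

```text
0.012 [[342.0, 254.0], [427.0, 263.0]] [[342.0, 289.0], [428.0, 305.0]]
0.024 [[343.0, 241.0], [428.0, 249.0]] [[343.0, 276.0], [429.0, 291.0]]
0.03 [[343.0, 234.0], [429.0, 243.0]] [[344.0, 269.0], [429.0, 284.0]]
0.036 [[344.0, 227.0], [429.0, 236.0]] [[344.0, 262.0], [430.0, 277.0]]
0.042 [[344.0, 220.0], [430.0, 229.0]] [[344.0, 255.0], [430.0, 270.0]]
0.05 [[345.0, 211.0], [430.0, 220.0]] [[345.0, 246.0], [431.0, 261.0]]
```

View pics/side3b.png

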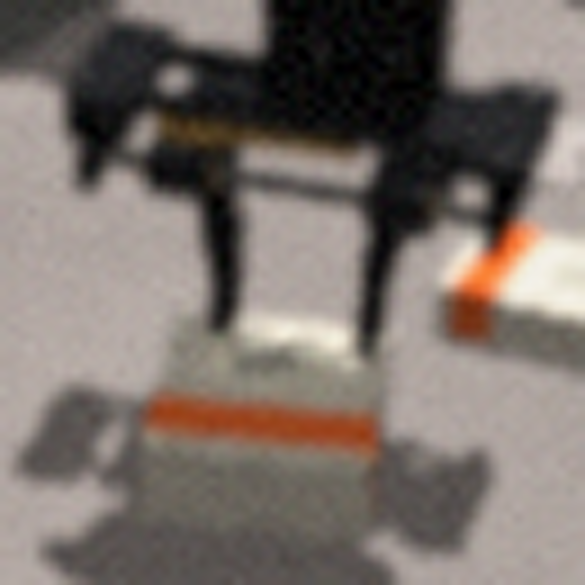

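```bash
python3 - <<'E'
from h import *
p,R,o=cur()
c=np.array([.5908,-.1789]);h=np.array([np.cos(np.radians(114.9)),np.sin(np.radians(114.9))])
print(inc(p,R,np.r_[c-.09*h,p[2]],Rt(114.9,-1)))
E
```

```text
(array([ 8.33114271e-04, -1.44580234e+00,  3.34830279e-01]), array([-6.52026436e-02,  1.41641516e-05,  2.69408043e-04]))
```

Call:
drive_tool --increments '[[[-0.4,0,0],[0,0,0]],[[0,-0.5,0.1],[0,0,0]],[[0,-0.6,0.1],[0,0,0]],[[0,-0.35,0.13],[0,0,0]],[[0,0,0],[-0.065,0,0]],[[0,0,0],[0,0,0]]]'

```text
time_s: 5.75
tool_pos: [0.6291, -0.2618, 0.0297]
tool_rot: [-25.4, 89.9, -0.6]
force: [1.3, -0.6, -0.1]
grip_width: 0.0522
```

```bash
python3 - <<'E'
from h import *
p,R,o=cur();print(o['time_s'],p,o['force'],o['grip_width'])
for n,(x,y,w,hh,f) in dict(side=(270,140,70,70,8),top=(300,140,100,80,8)).items():
    snap(n,n+'4');im=cv2.imread(f'pics/{n}4.png');cv2.imwrite(f'pics/{n}4a.png',cv2.resize(im[y:y+hh,x:x+w],None,fx=f,fy=f,interpolation=cv2.INTER_CUBIC))
E
```

```text
5.75 [ 0.6290518  -0.2618458   0.02974767] [ 1.31777492 -0.64883673 -0.12083232] 0.052238922555903865
```

View pics/side4a.png

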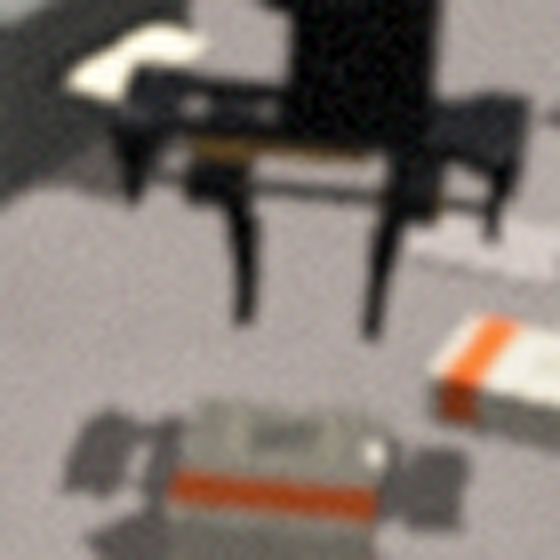

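View pics/top4a.png

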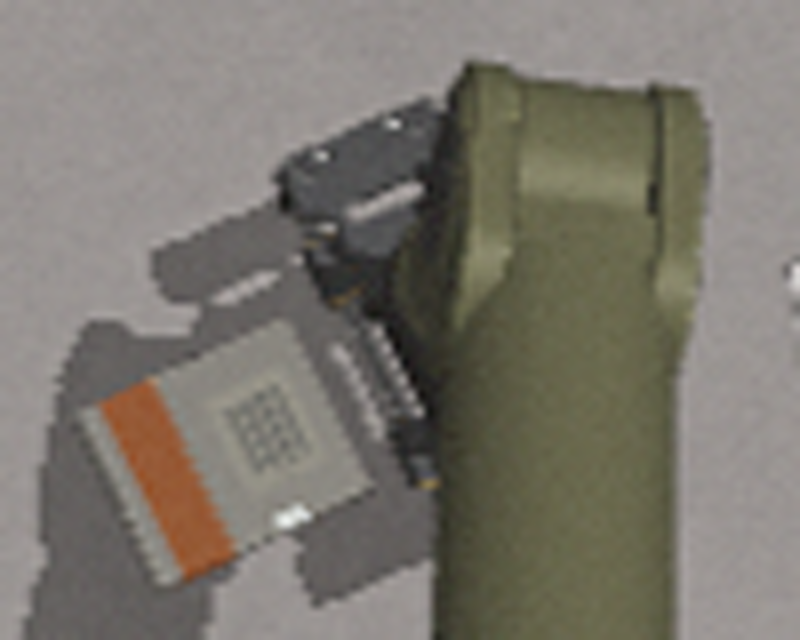

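```bash
python3 - <<'E'
from h import *
p,R,o=cur()
d=pickle.load(open('side4.pkl','rb'));t=pickle.load(open('top4.pkl','rb'))
l=R[:,2]
for z in(.03,.04,.05,.055,.06,.065):
    print(z,((proj(d,[np.r_[p[:2],z]+s*.033*l for s in(1,-1)])-[270,140])*8).round(0).tolist())
print(p,ray(t,crop([(320,260),(430,480)],8,300,140),.12).mean(0))
print(proj(d,[np.r_[p[:2],.03]]),ray(d,crop([(245,320),(372,335)],8,270,140),.03),)
E
```

```text
0.03 [[233.0, 371.0], [369.0, 385.0]]
0.04 [[234.0, 352.0], [370.0, 367.0]]
0.05 [[235.0, 334.0], [372.0, 348.0]]
0.055 [[235.0, 325.0], [373.0, 339.0]]
0.06 [[236.0, 316.0], [373.0, 330.0]]
0.065 [[236.0, 307.0], [374.0, 321.0]]
[ 0.62877425 -0.26073522  0.02951999] [ 0.61517039 -0.23686958  0.12      ]
[[307.58967394 187.21847505]] [[ 0.68434282 -0.29603742  0.03      ]
 [ 0.62587146 -0.32069539  0.03      ]]
```

Call:
drive_tool --increments '[[[0.4,0,0],[0,0,0]],[[0.3,0,0],[0,0,0]],[[0.2,0,0],[0,0,0]],[[0.05,0,0],[0,0,0]],[[0.05,0,0],[0,0,0]],[[0.05,0,0],[0,0,0]],[[0,0,0],[0,0,0]]]'

```text
time_s: 6.55
tool_pos: [0.6286, -0.2607, -0.013]
tool_rot: [-55.8, 90.0, -30.9]
force: [0.0, -0.3, 0.2]
grip_width: 0.0524
```

```bash
python3 - <<'E'
from h import *
p,R,o=cur();print(o['time_s'],p,o['force'],o['grip_width'])
n='side';x,y,w,hh,f=270,140,70,70,8
d=snap(n,n+'5');im=cv2.imread(f'pics/{n}5.png');cv2.imwrite(f'pics/{n}5a.png',cv2.resize(im[y:y+hh,x:x+w],None,fx=f,fy=f,interpolation=cv2.INTER_CUBIC))
for z in(0,.01,.015,.02,.03):
    print(z,((proj(d,[np.r_[p[:2],z]+s*.033*R[:,2] for s in(1,-1)])-[270,140])*8).round(0).tolist())
E
```

```text
6.55 [ 0.62863601 -0.26072282 -0.01304386] [ 0.02762823 -0.25681038  0.17147253] 0.052420594677814014
0 [[230.0, 425.0], [365.0, 439.0]]
0.01 [[231.0, 407.0], [366.0, 421.0]]
0.015 [[231.0, 398.0], [367.0, 412.0]]
0.02 [[232.0, 389.0], [368.0, 403.0]]
0.03 [[233.0, 371.0], [369.0, 385.0]]
```

View pics/side5a.png

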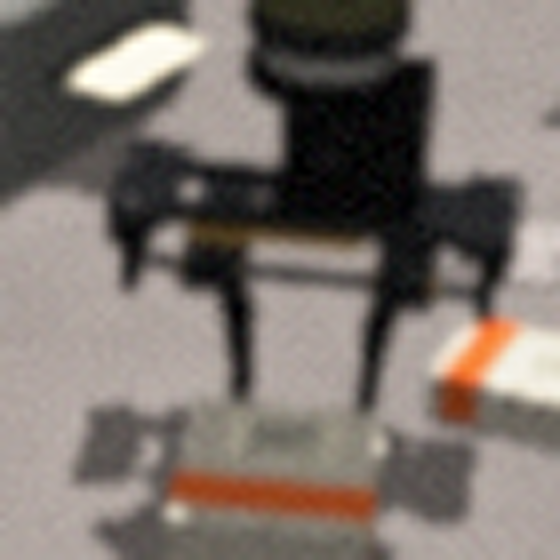

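Call:
drive_tool --increments '[[[0,0.15,0],[0,0,0]],[[0,0.2,0],[0,0,0]],[[0,0.15,0],[0,0,0]],[[0,0.1,0],[0,0,0]],[[0,0.1,0],[0,0,0]],[[0,0,0],[0,0,0]]]'

```text
time_s: 7.2
tool_pos: [0.6166, -0.2348, -0.013]
tool_rot: [-143.6, 90.0, -118.7]
force: [0.1, 0.1, 0.0]
grip_width: 0.0521
```

Call:
drive_tool --increments '[[[0,0.1,0],[0,0,0]],[[0,0.15,-0.04],[0.012,0,0]],[[0,0.2,-0.06],[0.0175,0,0]],[[0,0.2,-0.06],[0.0175,0,0]],[[0,0,0],[0,0,0]]]'

```text
time_s: 7.7
tool_pos: [0.5999, -0.2125, -0.0131]
tool_rot: [122.8, 90.0, 142.1]
force: [0.3, 0.2, 0.6]
grip_width: 0.0523
```

```bash
cat >> h.py <<'E'
def look(k,tx=255,ty=150,sx_=250,sy_=140):
    p,R,o=cur();print(o['time_s'],p,o['force'],'tcp S',toS(p),'head-st',np.degrees(np.arctan2(R[1,1],R[0,1]))-np.degrees(YAW))
    snap('top',f'top{k}');snap('side',f'side{k}')
    a=cv2.resize(cv2.imread(f'pics/top{k}.png')[ty:ty+100,tx:tx+100],None,fx=6,fy=6,interpolation=cv2.INTER_CUBIC)
    b=cv2.resize(cv2.imread(f'pics/side{k}.png')[sy_:sy_+120,sx_:sx_+120],None,fx=5,fy=5,interpolation=cv2.INTER_CUBIC)
    cv2.imwrite(f'pics/top{k}a.png',a);cv2.imwrite(f'pics/side{k}a.png',b)
E
python3 -c "
from h import *
look(6)"
```

```text
7.7 [ 0.59991066 -0.21250103 -0.01307672] [0.28350981 0.20274909 0.58190926] tcp S [-0.23584418 -0.00979722] head-st 8.807516660097988
```

View pics/top6a.png

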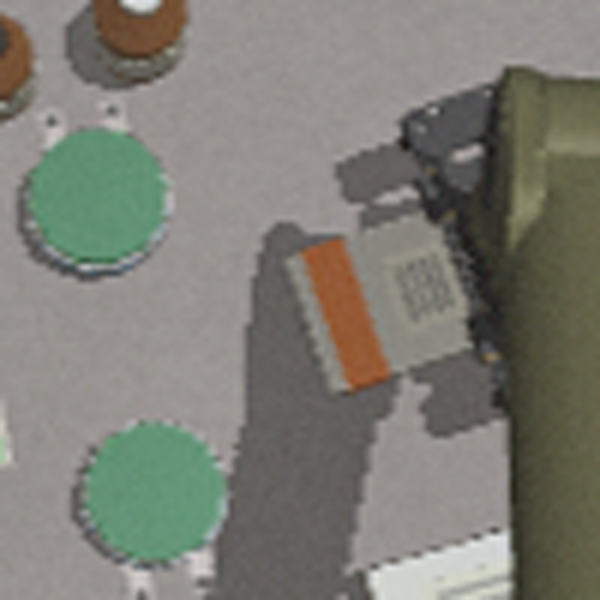

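View pics/side6a.png

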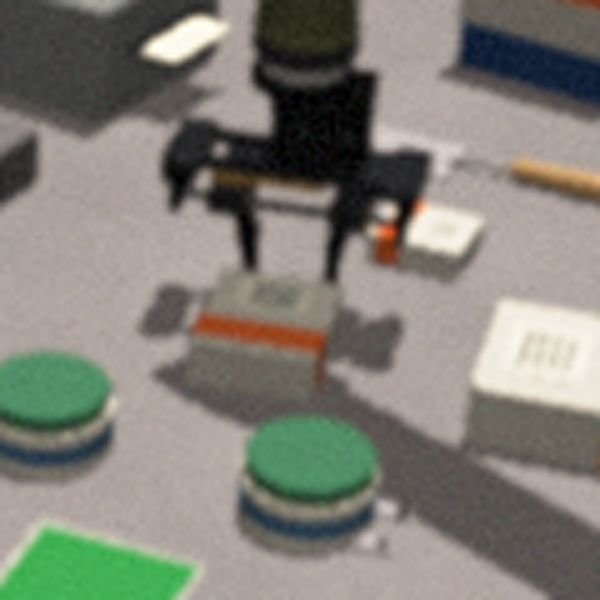

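```bash
cat >> h.py <<'E'
def cs(k,pts,tx=255,ty=150,f=6):
    d=pickle.load(open(f'top{k}.pkl','rb'));C=ray(d,crop(pts,f,tx,ty),.036);c,a=carton(C)
    print('S',toS(c).round(4)); p=cur()[0]; hh=a/np.linalg.norm(a);v=c-p[:2];print('tcp->centre along,lat',v@hh,v@[-hh[1],hh[0]])
E
python3 -c "
from h import *
cs(6,[(288,256),(420,210),(472,343),(345,392)])"
```

```text
carton c [ 0.5769 -0.1424] len 0.0868 wid 0.0913 yawx 110.43 yaw from y 111.44999999999999
S [-1.627e-01  1.000e-04]
tcp->centre along,lat 0.07481916530011101 -0.0028641693610977578
```

```bash
cat >> h.py <<'E'
from scipy.optimize import least_squares
def fit(k,front,far=[],near=[],rear=[],tx=255,ty=150,f=6,z=.036):
    d=pickle.load(open(f'top{k}.pkl','rb'));W=lambda q:ray(d,crop(q,f,tx,ty),z)[:,:2] if len(q) else np.zeros((0,2))
    F,A,N,B=map(W,(front,far,near,rear))
    def r(x):
        h=np.array([np.cos(x[2]),np.sin(x[2])]);l=np.array([-h[1],h[0]]);g=lambda P:P-x[:2]
        return np.r_[g(F)@h-.055,g(B)@h+.055,g(A)@l+.046,g(N)@l-.046]
    s=least_squares(r,[*F.mean(0)-.055*sx,YAW]);x=s.x
    print('carton S',(toS(x[:2])*1000).round(1),'yaw-st',(np.degrees(x[2]-YAW)).round(2),'res mm',(s.fun*1000).round(1))
    p=cur()[0];h=np.array([np.cos(x[2]),np.sin(x[2])]);v=x[:2]-p[:2];print('tcp->c',v@h,v@[-h[1],h[0]]);return x
def ov(k,x,tx=255,ty=150,f=6):
    d=pickle.load(open(f'top{k}.pkl','rb'));im=cv2.imread(f'pics/top{k}.png')[ty:ty+100,tx:tx+100];im=cv2.resize(im,None,fx=f,fy=f,interpolation=cv2.INTER_CUBIC)
    h=np.array([np.cos(x[2]),np.sin(x[2])]);l=np.array([-h[1],h[0]])
    q=proj(d,[np.r_[x[:2]+i*.055*h+j*.046*l,.036] for i,j in((1,1),(1,-1),(-1,-1),(-1,1))])
    q=((q+.5-[tx,ty])*f-.5).round().astype(int);cv2.polylines(im,[q],True,(255,255,0),1);cv2.imwrite(f'pics/top{k}o.png',im)
E
python3 -c "
from h import *
x=fit(6,[(288,256),(345,392)],[(288,256),(420,210)],[(345,392),(472,343)]);ov(6,x)"
```

```text
carton S [-174.1   -2. ] yaw-st 10.71 res mm [ 1.  -1.  -0.8  1.5 -0.2 -0.5]
tcp->c 0.06318560015713733 -0.003740338526408611
```

View pics/top6o.png

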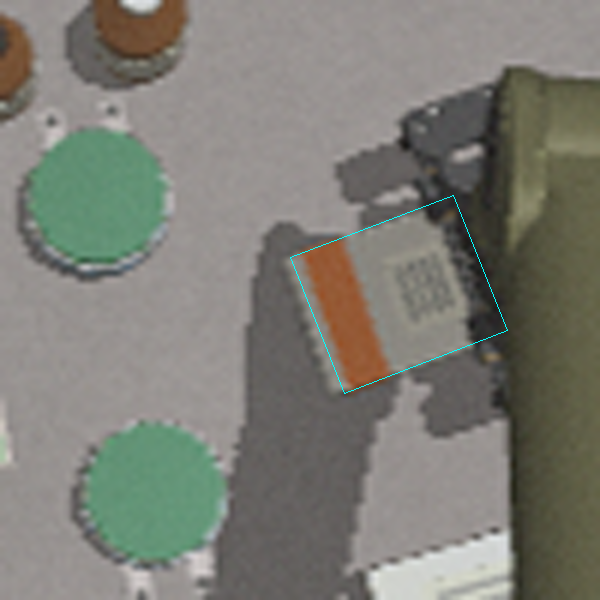

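Call:
drive_tool --increments '[[[0,0.1,-0.045],[0.012,0,0]],[[0,0.15,-0.065],[0.019,0,0]],[[0,0.15,-0.065],[0.019,0,0]],[[0,0.15,-0.065],[0.019,0,0]],[[0,0.1,-0.02],[0.006,0,0]],[[0,0,0],[0,0,0]]]'

```text
time_s: 8.4
tool_pos: [0.5835, -0.1911, -0.0132]
tool_rot: [136.8, 90.0, 147.1]
force: [-0.4, -0.2, -0.5]
grip_width: 0.0524
```

```bash
python3 -c "
from h import *
look(7)"
```

```text
8.4 [ 0.58347567 -0.19109953 -0.01315921] [-0.36246251 -0.22615119 -0.49199477] tcp S [-0.21182745  0.00250438] head-st -0.16974286960569884
```

View pics/top7a.png

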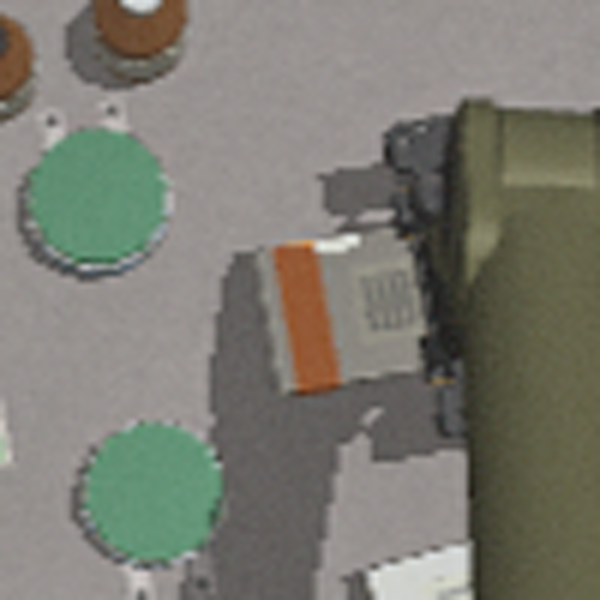

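View pics/side7a.png

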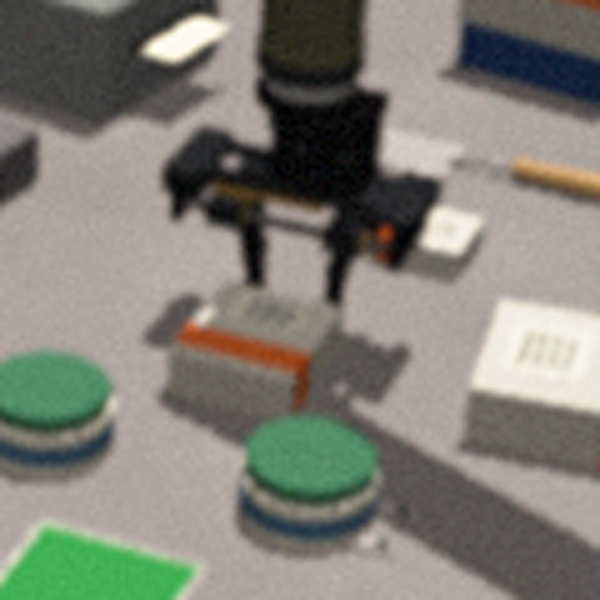

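```bash
python3 -c "
from h import *
x=fit(7,[(259,250),(287,394)],[(259,250),(395,230)],[(287,394),(425,371)]);ov(7,x)"
```

```text
carton S [-148.5    2.7] yaw-st -0.67 res mm [ 0.8 -0.8 -0.6  1.  -0.2 -0.1]
tcp->c 0.06374243380057318 0.0011090406767094642
```

View pics/top7o.png

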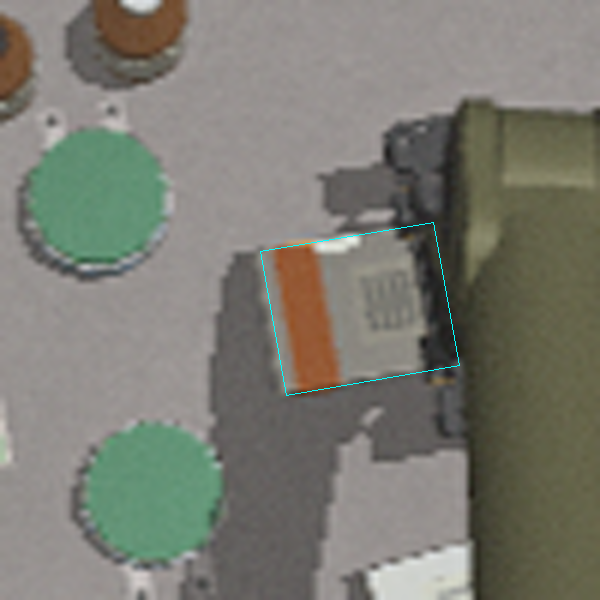

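Call:
drive_tool --increments '[[[0,0.15,-0.04],[0.0117,0,0]],[[0,0.15,-0.04],[0.0117,0,0]],[[0,0.2,0],[0,0,0]],[[0,0.2,0],[0,0,0]],[[0,0.2,0],[0,0,0]],[[0,0.2,0],[0,0,0]],[[0,0.15,0.045],[-0.0133,0,0]],[[0,0.15,0.045],[-0.0133,0,0]],[[0,0,0],[0,0,0]]]'

```text
time_s: 9.4
tool_pos: [0.5765, -0.1346, -0.0131]
tool_rot: [73.9, 89.9, 84.6]
force: [-1.2, 0.3, 0.0]
grip_width: 0.0525
```

```bash
python3 -c "
from h import *
look(8,235,150,220,160)"
```

```text
9.4 [ 0.57651318 -0.13459252 -0.01311459] [-1.22827651  0.25746442  0.01971973] tcp S [-0.15499191 -0.00084811] head-st 0.3429152961825963
```

View pics/top8a.png

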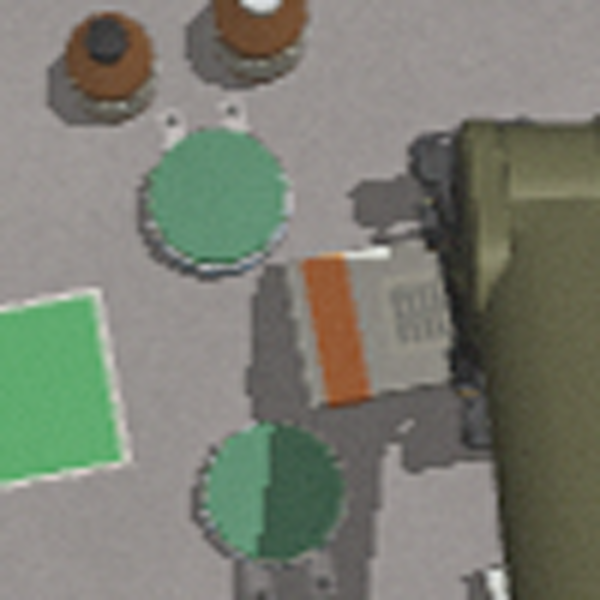

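View pics/side8a.png

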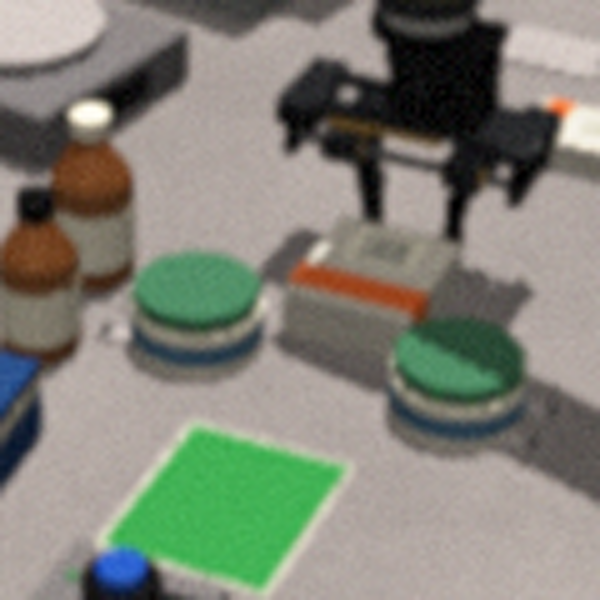

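```bash
python3 -c "
from h import *
x=fit(8,[(289,264),(314,407)],[(289,264),(425,241)],[(314,407),(450,385)],tx=235);ov(8,x,235)
d=pickle.load(open('top8.pkl','rb'));t=ray(d,crop([(217,197),(272,492)],6,235,150),.046);print(toS(t))"
```

```text
carton S [-90.6   0.6] yaw-st -0.67 res mm [ 0.1 -0.1  0.2 -0.  -0.3  0.1]
tcp->c 0.06560343992529048 0.001751082654352442
[[ 0.00107729 -0.09400974]
 [ 0.00023867  0.0938441 ]]
```

View pics/top8o.png

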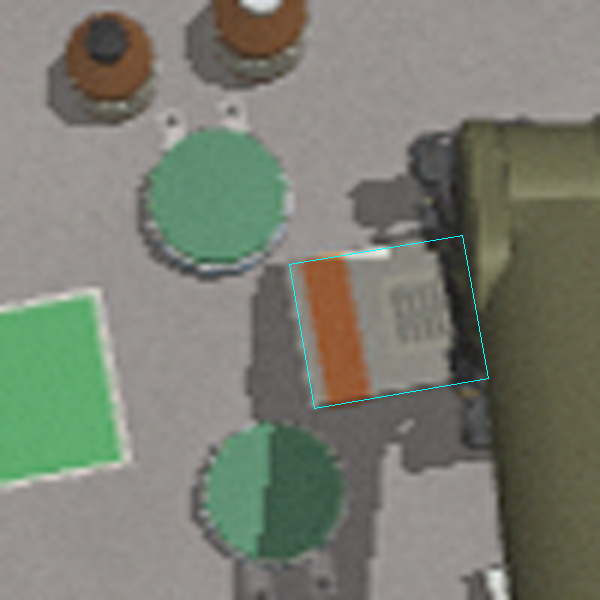

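Call:
drive_tool --increments '[[[0,-0.15,0],[0,0,0]],[[-0.125,0,0],[0,0,0]],[[0,0.12,0],[0,0,0]],[[0,0.1,0.001],[0,0,0]],[[0,0.15,0.001],[0,0,0]],[[0,0.15,0.001],[0,0,0]],[[0,0.15,0.001],[0,0,0]],[[0,0.15,0.001],[0,0,0]],[[0,0,0],[0,0,0]]]'

```text
time_s: 10.4
tool_pos: [0.5714, -0.1082, -0.0081]
tool_rot: [86.3, 90.0, 97.0]
force: [1.1, -0.8, 0.4]
grip_width: 0.0525
```

```bash
python3 -c "
from h import *
look(9,225,150,220,160)"
```

```text
10.4 [ 0.57140834 -0.10817352 -0.00808746] [ 1.06049704 -0.83630161  0.44167556] tcp S [-0.12808541 -0.00059626] head-st 0.27503510636660167
```

View pics/top9a.png

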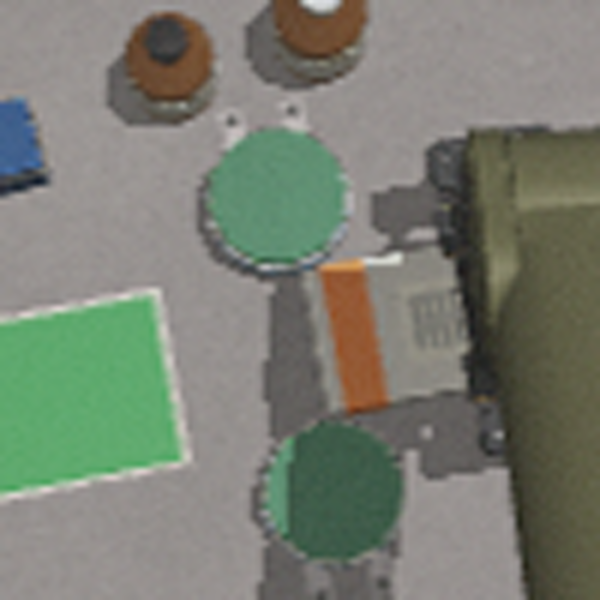

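View pics/side9a.png

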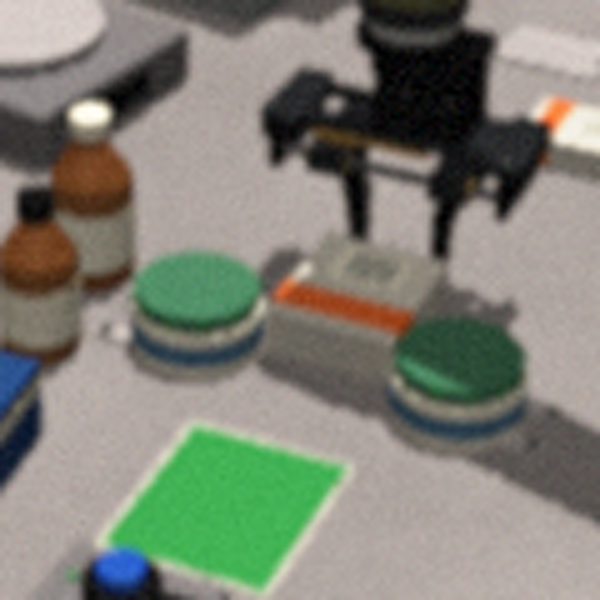

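Call:
drive_tool --increments '[[[0,0.1,0.001],[0,0,0]],[[0,0.15,0.001],[0,0,0]],[[0,0.15,0.001],[0,0,0]],[[0,0.15,0.001],[0,0,0]],[[0,0.15,0.001],[0,0,0]],[[0,0.15,0.001],[0,0,0]]]'

```text
time_s: 11.1
tool_pos: [0.5654, -0.0757, -0.0082]
tool_rot: [177.0, 90.0, -172.4]
force: [0.2, -0.7, -1.3]
grip_width: 0.0523
```

```bash
python3 -c "
from h import *
look(10,215,150,210,170)"
```

```text
11.1 [ 0.56535665 -0.07573309 -0.00819372] [ 0.19727374 -0.71054039 -1.25359855] tcp S [-0.09508549 -0.00050012] head-st 0.19741517280762366
```

View pics/top10a.png

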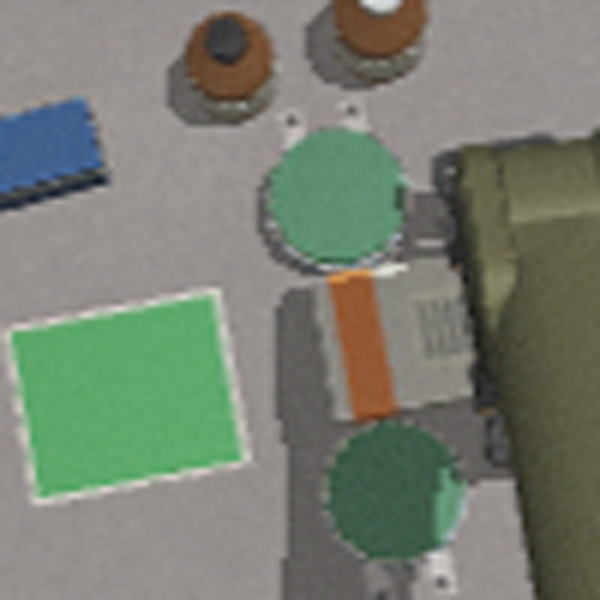

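View pics/side10a.png

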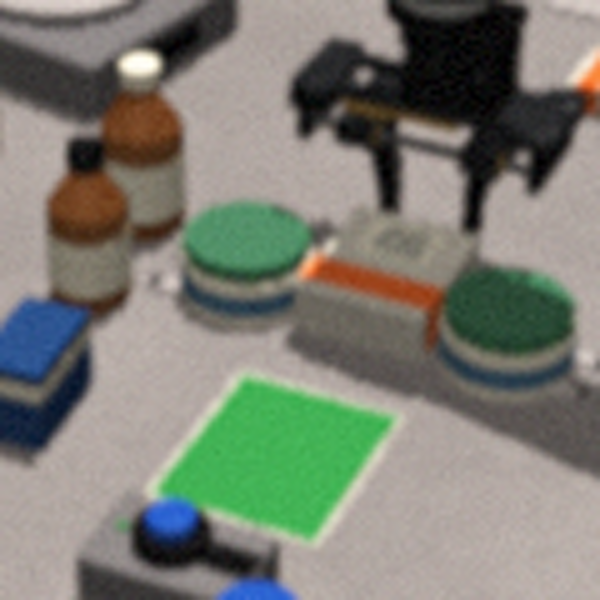

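Call:
drive_tool --increments '[[[0,0.15,0.001],[0,0,0]],[[0,0.15,0.001],[0,0,0]],[[0,0.15,0.001],[0,0,0]],[[0,0.15,0.001],[0,0,0]],[[0,0.15,0.001],[0,0,0]],[[0,0.15,0.001],[0,0,0]],[[0,0.15,0.001],[0,0,0]]]'

```text
time_s: 11.9
tool_pos: [0.5581, -0.0347, -0.0081]
tool_rot: [-68.7, 90.0, -58.1]
force: [-0.1, -2.1, 0.4]
grip_width: 0.0518
```

```bash
python3 -c "
from h import *
look(11,205,150,210,170)"
```

```text
11.9 [ 0.55809288 -0.03468508 -0.00807725] [-0.06573852 -2.14173914  0.3733255 ] tcp S [-0.05340058 -0.00076563] head-st 0.18134203119907966
```

View pics/top11a.png

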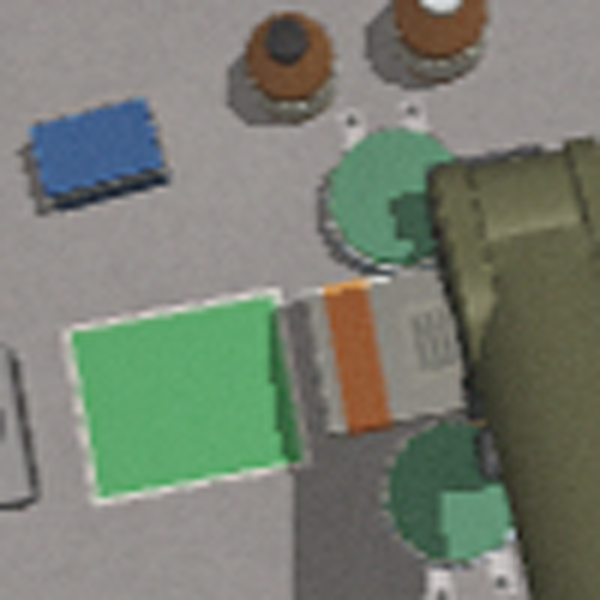

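View pics/side11a.png

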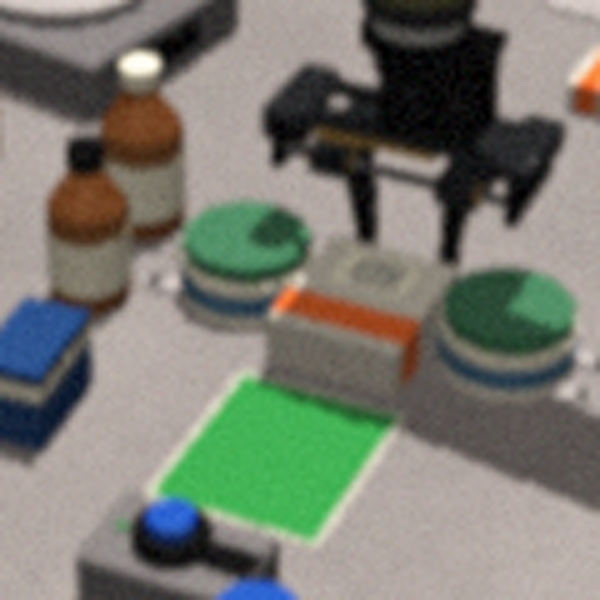

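Call:
drive_tool --increments '[[[0,0.15,0.001],[0,0,0]],[[0,0.15,0.001],[0,0,0]],[[0,0.15,0.001],[0,0,0]],[[0,0.15,0.001],[0,0,0]]]'

```text
time_s: 12.4
tool_pos: [0.5537, -0.0109, -0.0082]
tool_rot: [-157.7, 90.0, -147.1]
force: [0.5, -2.1, 0.9]
grip_width: 0.0524
```

```bash
python3 -c "
from h import *
look(12,205,150,210,170)"
```

```text
12.4 [ 0.55368852 -0.01094357 -0.00820485] [ 0.52965303 -2.10464505  0.94968712] tcp S [-0.02925404 -0.00071942] head-st 0.18372694069871898
```

View pics/side12a.png

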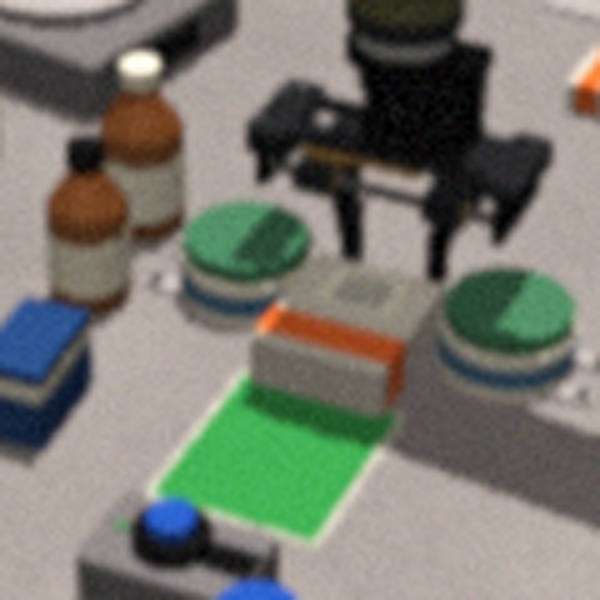

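Call:
drive_tool --increments '[[[0,0.15,0.001],[0,0,0]],[[0,0.15,0.001],[0,0,0]],[[0,0.15,0.001],[0,0,0]],[[0,0.15,0.001],[0,0,0]],[[0,0.15,0.001],[0,0,0]]]'

```text
time_s: 13.0
tool_pos: [0.5483, 0.0187, -0.0083]
tool_rot: [160.8, 90.0, 171.4]
force: [-0.1, -1.5, -1.3]
grip_width: 0.0522
```

Call:
drive_tool --increments '[[[0,0.15,0.001],[0,0,0]],[[0,0.15,0.001],[0,0,0]],[[0,0.15,0.001],[0,0,0]],[[0,0.15,0.001],[0,0,0]],[[0,0.15,0.001],[0,0,0]],[[0,0,0],[0,0,0]]]'

```text
time_s: 13.6
tool_pos: [0.543, 0.0491, -0.0081]
tool_rot: [72.9, 90.0, 83.6]
force: [0.3, 1.0, -0.5]
grip_width: 0.0522
```

```bash
python3 -c "
from h import *
look(13,185,160,210,170)"
```

```text
13.6 [ 0.54303398  0.04907435 -0.00805883] [ 0.32830151  0.96446926 -0.49227257] tcp S [ 0.03170122 -0.00107431] head-st 0.2686474412188744
```

View pics/top13a.png

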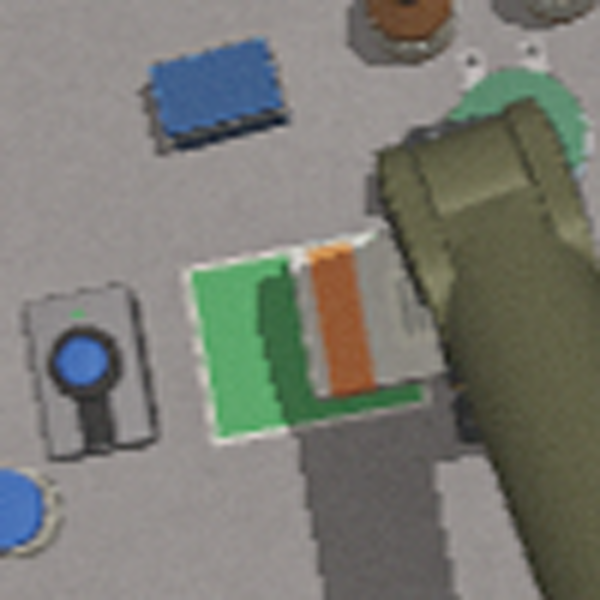

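View pics/side13a.png

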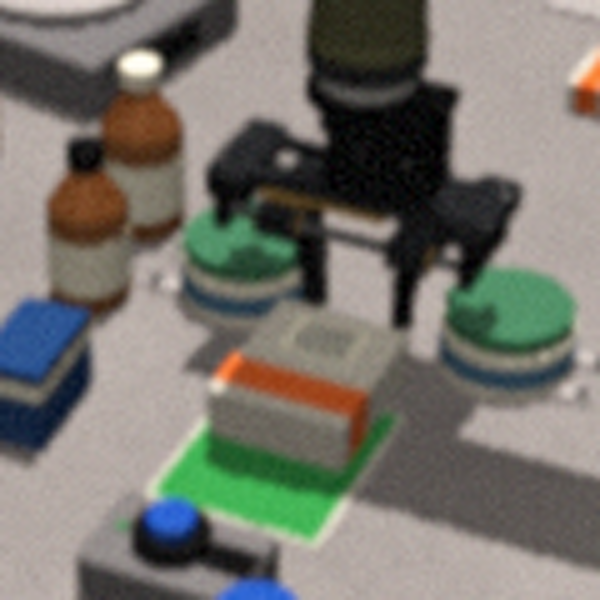

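```bash
python3 -c "
from h import *
x=fit(13,[(291,258),(316,397)],[(375,235)],[(316,397),(440,376)],tx=185,ty=160);ov(13,x,185,160)"
```

```text
carton S [97.9 -2.9] yaw-st 0.21 res mm [ 0.2 -0.2 -1.4  0.1  1.2]
tcp->c 0.0672831467848774 -0.0020145258729942534
```

View pics/top13o.png

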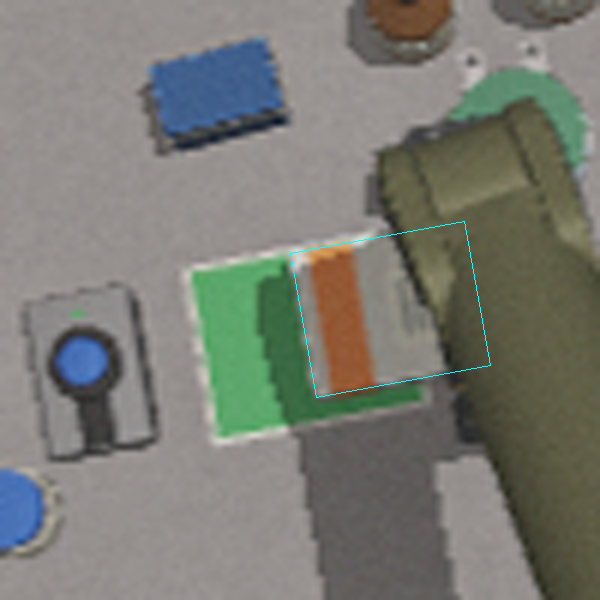

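Call:
drive_tool --increments '[[[0,0.15,-0.002],[0,0,0]],[[0,0.15,-0.002],[0,0,0]],[[0,0.15,-0.002],[0,0,0]],[[0,0.15,-0.002],[0,0,0]],[[0,0.15,-0.002],[0,0,0]],[[0,0.15,-0.002],[0,0,0]],[[0,0.15,-0.002],[0,0,0]],[[0,0.15,-0.002],[0,0,0]],[[0,0.15,-0.002],[0,0,0]],[[0,0.08,0],[0,0,0]]]'

```text
time_s: 14.7
tool_pos: [0.5318, 0.1046, -0.0082]
tool_rot: [114.7, 90.0, 125.4]
force: [0.3, -0.8, 1.1]
grip_width: 0.0523
```

Call:
drive_tool --increments '[[[0,0,0],[0,0,0]],[[0,-0.3,0],[0,0,0]],[[0,-0.3,0],[0,0,0]],[[0,0,0],[0,0,0]]]'

```text
time_s: 15.1
tool_pos: [0.537, 0.0765, -0.0084]
tool_rot: [-107.8, 89.9, -97.4]
force: [0.4, 0.2, -1.5]
grip_width: 0.0522
```

```bash
python3 -c "
from h import *
look(14,185,160,210,170)"
```

```text
15.1 [ 0.53700255  0.07645566 -0.00842668] [ 0.43188556  0.17482317 -1.53993351] tcp S [ 5.97214877e-02 -8.48174133e-05] head-st -0.07786810701655611
```

View pics/top14a.png

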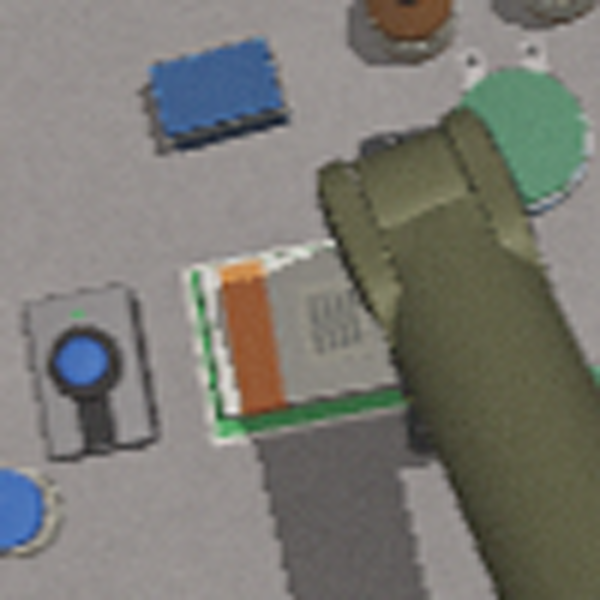

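View pics/side14a.png

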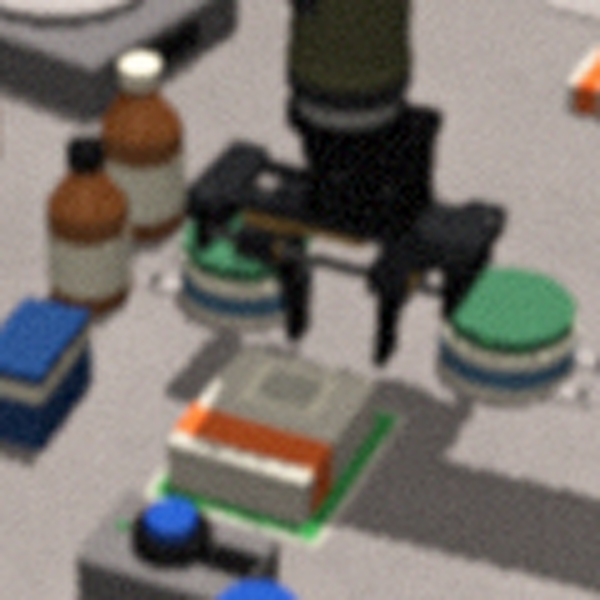

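```bash
python3 -c "
from h import *
x=fit(14,[(203,270),(229,415)],[(203,270),(330,248)],[(229,415),(395,388)],tx=185,ty=160);ov(14,x,185,160)
d=pickle.load(open('top0.pkl','rb'));print(toS(ray(d,crop([(215,268),(429,230),(460,403),(246,441)],6,180,160),0)))
h=np.array([np.cos(x[2]),np.sin(x[2])]);l=np.array([-h[1],h[0]])
print(toS(np.array([x[:2]+i*.055*h+j*.046*l for i,j in((1,-1),(-1,-1),(-1,1),(1,1))])))"
```

```text
carton S [153.   -0.7] yaw-st -0.29 res mm [ 0.8 -0.8 -0.5 -0.5 -0.1  1.1]
tcp->c 0.09068373187574012 -0.00014555548616768907
[[ 0.22299189 -0.05637387]
 [ 0.0847599  -0.05635044]
 [ 0.08436498  0.05628704]
 [ 0.2215056   0.05598147]]
[[ 0.20776892 -0.0470218 ]
 [ 0.09777029 -0.04647205]
 [ 0.09823008  0.0455268 ]
 [ 0.2082287   0.04497705]]
```

View pics/top14o.png

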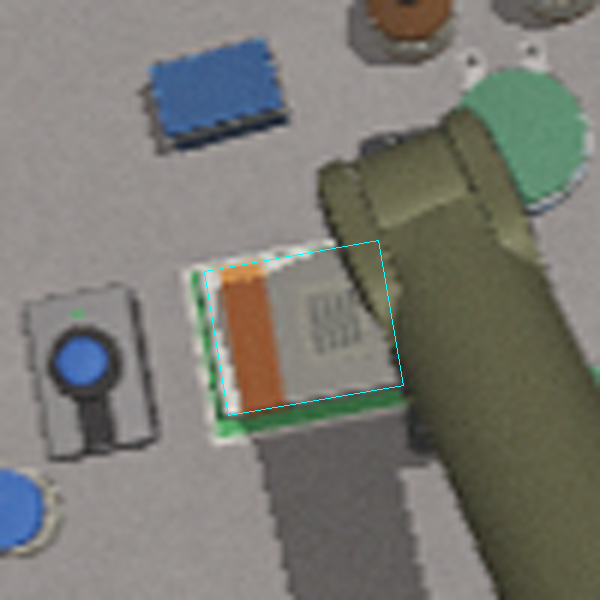

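Call:
drive_tool --increments '[[[-0.5,0,0],[0,0,0]],[[-0.8,0,0],[0,0,0]],[[-0.8,0,0],[0,0,0]],[[-0.8,0,0],[0,0,0]],[[-0.5,0,0],[0,0,0]],[[0,0,0],[0,0,0]]]'

```text
time_s: 15.8
tool_pos: [0.5387, 0.081, 0.1311]
tool_rot: [-8.8, 89.6, 1.8]
force: [0.5, -0.1, -0.8]
grip_width: 0.0518
```

```bash
python3 - <<'E'
from h import *
im=cv2.imread('pics/side0.png');cv2.imwrite('pics/s0b.png',cv2.resize(im[255:325,220:290],None,fx=8,fy=8,interpolation=cv2.INTER_CUBIC))
E
```

```text
(no output)
```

View pics/s0b.png

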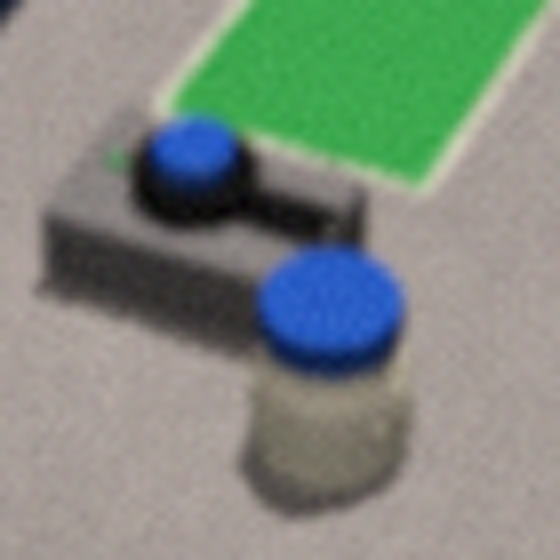

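```bash
python3 - <<'E'
from h import *
d=pickle.load(open('top0.pkl','rb'));s=pickle.load(open('side0.pkl','rb'))
a=crop([(112,361)],6,180,160);b=crop([(195,143)],8,220,255)
def P(c): return K(c)@np.c_[np.array(c['R']),np.array(c['t'])]
und=lambda c,q:cv2.undistortPoints(q.reshape(-1,1,2),K(c),np.array(c['distortion'],float),P=K(c)).reshape(2,1)
X=cv2.triangulatePoints(P(d),P(s),und(d,a),und(s,b));X=(X[:3]/X[3]).ravel();print(X,proj(s,X),b,proj(d,X),a,toS(X))
for z in(.04,.045,.05,.055):
    q=ray(d,a,z)[0];print(z,q,toS(q),((proj(s,q)-[220,255]+.5)*8-.5))
p,R,o=cur();print(inc(p,R,np.r_[ray(d,a,.048)[0][:2],p[2]],Rt(100.4,-1)))
E
```

```text
[0.49788603 0.30243955 0.05610118] [[244.15413451 272.48128024]] [[243.9375 272.4375]] [[198.17757495 219.62411048]] [[198.25 219.75]] [ 0.28905407 -0.00240534]
0.04 [0.49907781 0.30475718 0.04      ] [ 0.29111849 -0.00399592] [[190.89844168 180.46408489]]
0.045 [0.49856319 0.3039512  0.045     ] [ 0.29041865 -0.00334426] [[193.17725976 169.0206169 ]]
0.05 [0.49804857 0.30314522 0.05      ] [ 0.28971881 -0.0026926 ] [[195.46599576 157.5295623 ]]
0.055 [0.49753395 0.30233925 0.055     ] [ 0.28901898 -0.00204093] [[197.7646964  145.99071125]]
(array([-5.12289793e-03,  5.65228344e+00,  3.00349677e-02]), array([0.0016605 , 0.0028951 , 0.00044309]))
```

Call:
drive_tool --increments '[[[0,0.4,0],[0,0,0]],[[0,0.8,0],[0,0,0]],[[0,0.9,0],[0,0,0]],[[0,0.9,0],[0,0,0]],[[0,0.9,0],[0,0,0]],[[0,0.8,0],[0,0,0]],[[0,0.6,0],[0,0,0]],[[0,0.3,0],[0,0,0]],[[0,0,0],[0,0,0]]]' --hand -1 --squeeze 5

```text
time_s: 16.7
tool_pos: [0.4939, 0.3019, 0.1269]
tool_rot: [156.4, 89.9, 167.2]
force: [-0.3, -0.5, -0.5]
grip_width: 0.0005
```

```bash
python3 -c "
from h import *
look(15,150,150,185,175)
p,R,o=cur();print(o['grip_width'],R.round(3));t=np.r_[.4977,.3025,p[2]];print(inc(p,R,t,Rt(100.4,-1)))
d=pickle.load(open('side15.pkl','rb'))
for z in(.1,.13,.14,.15,.16,.17): print(z,(proj(d,np.r_[p[:2],z])-[185,175])*5)"
```

```text
16.7 [0.49386192 0.30194111 0.12693026] [-0.33015747 -0.48435507 -0.48205026] tcp S [0.28929025 0.00164263] head-st 0.38341172043534755
0.0002781628581533114 [[-0.001 -0.183  0.983]
 [-0.001  0.983  0.183]
 [-1.    -0.001 -0.001]]
(array([-0.00017961,  0.08010625,  0.07076194]), array([ 0.00110797, -0.00051143,  0.00061872]))
0.1 [[301.70969903 424.48981401]]
0.13 [[300.75216086 381.23119445]]
0.14 [[300.43026534 366.53961636]]
0.15 [[300.10703057 351.70952518]]
0.16 [[299.78246921 336.73940533]]
0.17 [[299.4565949  321.62772878]]
```

View pics/side15a.png

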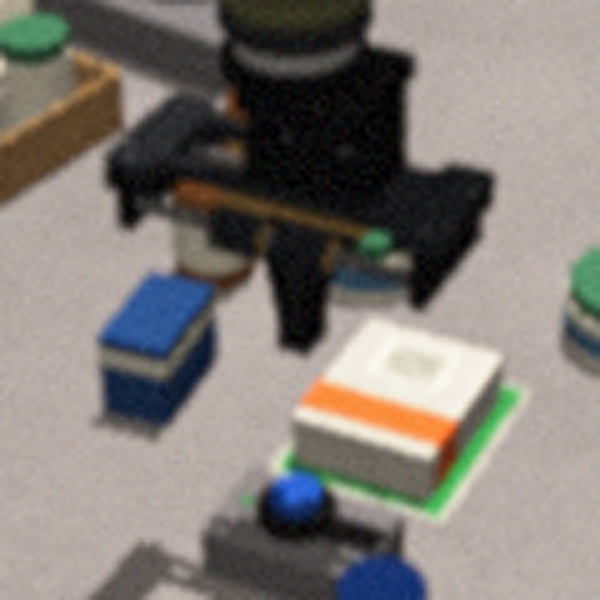

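View pics/top15a.png

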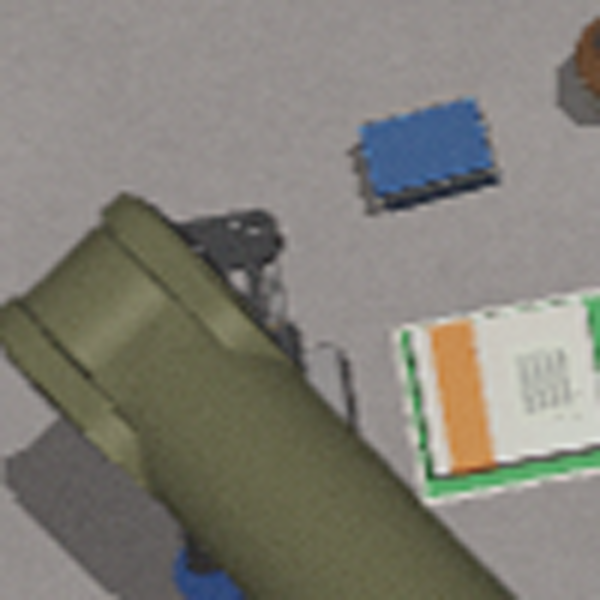

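Call:
drive_tool --increments '[[[0.3,0.08,0.07],[0,0,0]],[[0.6,0,0],[0,0,0]],[[0.6,0,0],[0,0,0]],[[0.4,0,0],[0,0,0]],[[0.15,0,0],[0,0,0]],[[0,0,0],[0,0,0]]]'

```text
time_s: 17.4
tool_pos: [0.4972, 0.3032, 0.0449]
tool_rot: [-164.2, 89.9, -153.6]
force: [0.4, 0.4, 0.1]
grip_width: 0.0002
```

```bash
python3 -c "
from h import *
look(16,150,150,185,205)
p,R,o=cur();t=np.r_[.4977,.3025,p[2]];print(inc(p,R,t,Rt(100.4,-1)))"
```

```text
17.4 [0.49719812 0.30315278 0.04485135] [0.37503659 0.42509001 0.09909145] tcp S [ 0.28987977 -0.00185749] head-st 0.13897989885315098
(array([-3.79870163e-05, -4.00533927e-02, -1.83870242e-02]), array([ 0.00131623,  0.00055557, -0.00019843]))
```

View pics/side16a.png

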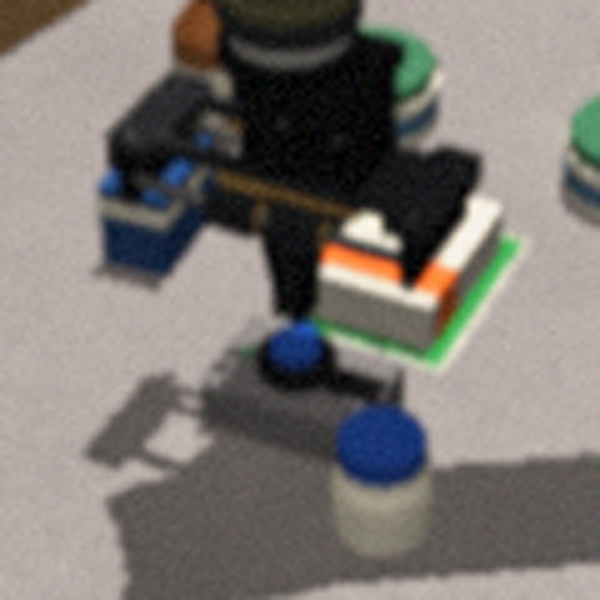

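View pics/top16a.png

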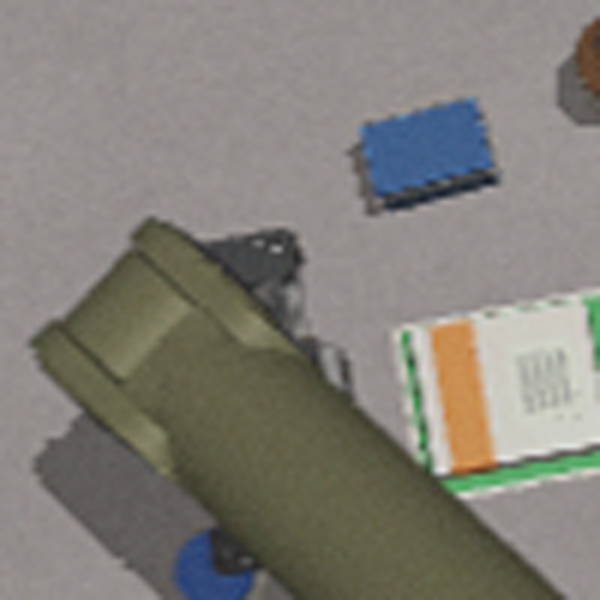

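Call:
drive_tool --increments '[[[0.2,0,0],[0,0,0]],[[0.1,0,0],[0,0,0]],[[0.05,0,0],[0,0,0]],[[0,0,0],[0,0,0]]]'

```text
time_s: 17.9
tool_pos: [0.4972, 0.3038, 0.0315]
tool_rot: [-153.8, 90.0, -143.3]
force: [-0.6, -0.7, 0.2]
grip_width: 0.0003
```

Call:
drive_tool --increments '[[[0.05,0,0],[0,0,0]],[[0.05,0,0],[0,0,0]],[[0,0,0],[0,0,0]]]'

```text
time_s: 18.2
tool_pos: [0.4973, 0.3038, 0.0275]
tool_rot: [-153.2, 90.0, -142.6]
force: [0.3, -1.0, -0.8]
grip_width: 0.0003
```

Call:
drive_tool --increments '[[[0.04,0,0],[0,0,0]],[[0.03,0,0],[0,0,0]],[[0,0,0],[0,0,0]]]'

```text
time_s: 18.5
tool_pos: [0.4975, 0.304, 0.0249]
tool_rot: [-157.2, 90.0, -146.6]
force: [0.3, -0.8, 0.7]
grip_width: 0.0007
```

Call:
drive_tool --increments '[[[0.04,0,0],[0,0,0]],[[0.03,0,0],[0,0,0]],[[0,0,0],[0,0,0]]]'

```text
time_s: 18.8
tool_pos: [0.4976, 0.304, 0.0223]
tool_rot: [-15.4, 90.0, -4.8]
force: [-0.0, -0.9, 2.6]
grip_width: 0.0002
```

```bash
python3 -c "
from h import *
look(17,150,150,185,205)"
```

```text
18.8 [0.49757143 0.30401148 0.02233854] [-0.04424156 -0.86272058  2.57643102] tcp S [ 0.29065697 -0.00237967] head-st 0.18225529438423393
```

View pics/side17a.png

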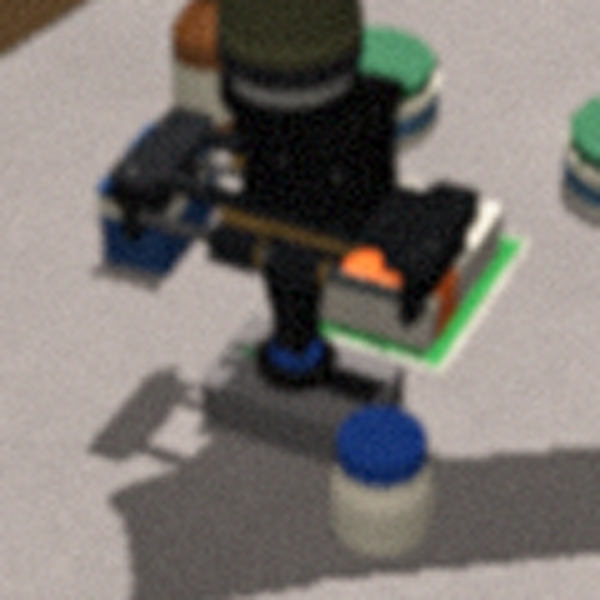

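Contact has begun (fz ≈ 2.6 N at z 0.0223). I'll press on in small steps until the force rises past the spring's 5 N.

Call:
drive_tool --increments '[[[0.03,0,0],[0,0,0]],[[0.03,0,0],[0,0,0]],[[0,0,0],[0,0,0]]]'

```text
time_s: 19.2
tool_pos: [0.4975, 0.304, 0.0198]
tool_rot: [-30.6, 90.0, -20.0]
force: [-1.2, -0.8, 4.0]
grip_width: 0.0007
```

Call:
drive_tool --increments '[[[0.03,0,0],[0,0,0]],[[0.03,0,0],[0,0,0]],[[0,0,0],[0,0,0]]]'

```text
time_s: 19.5
tool_pos: [0.4976, 0.304, 0.0186]
tool_rot: [-75.3, 90.0, -64.7]
force: [-3.5, -3.0, 11.8]
grip_width: 0.0002
```

Call:
drive_tool --increments '[[[0.03,0,0],[0,0,0]],[[0,0,0],[0,0,0]],[[0,0,0],[0,0,0]]]'

```text
time_s: 19.8
tool_pos: [0.4976, 0.304, 0.0185]
tool_rot: [-70.4, 89.9, -59.8]
force: [-4.5, -4.2, 19.2]
grip_width: 0.0004
```

Call:
drive_tool --increments '[[[-0.1,0,0],[0,0,0]],[[-0.2,0,0],[0,0,0]],[[-0.5,0,0],[0,0,0]],[[-0.9,0,0],[0,0,0]],[[-0.9,0,0],[0,0,0]],[[-0.9,0,0],[0,0,0]],[[-0.5,0,0],[0,0,0]],[[0,0,0],[0,0,0]]]'

```text
time_s: 20.6
tool_pos: [0.499, 0.3053, 0.1792]
tool_rot: [15.5, 89.7, 26.1]
force: [0.9, 0.2, -1.8]
grip_width: 0.0007
```

Call:
drive_tool --increments '[[[0,-0.5,-0.5],[0,0,0]],[[0,-0.9,-0.6],[0,0,0]],[[0,-0.9,-0.6],[0,0,0]],[[0,-0.9,-0.5],[0,0,0]],[[0,-0.9,0],[0,0,0]],[[0,-0.9,0],[0,0,0]],[[0,-0.9,0],[0,0,0]],[[0,-0.9,0],[0,0,0]],[[0,-0.5,0],[0,0,0]],[[0,0,0],[0,0,0]]]'

```text
time_s: 21.6
tool_pos: [0.4638, -0.0029, 0.1744]
tool_rot: [171.5, 89.8, -178.3]
force: [-0.7, 0.5, -0.2]
grip_width: 0.0005
```

```bash
python3 -c "
from h import *
look(18,185,160,185,205)"
```

```text
21.6 [ 0.46377039 -0.00289612  0.17439215] [-0.68127399  0.49296035 -0.18256049] tcp S [-0.00510685  0.08626876] head-st -0.174591604348592
```

View pics/top18.png

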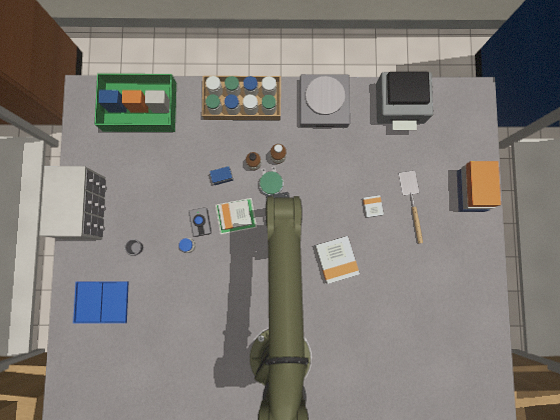

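View pics/top18a.png

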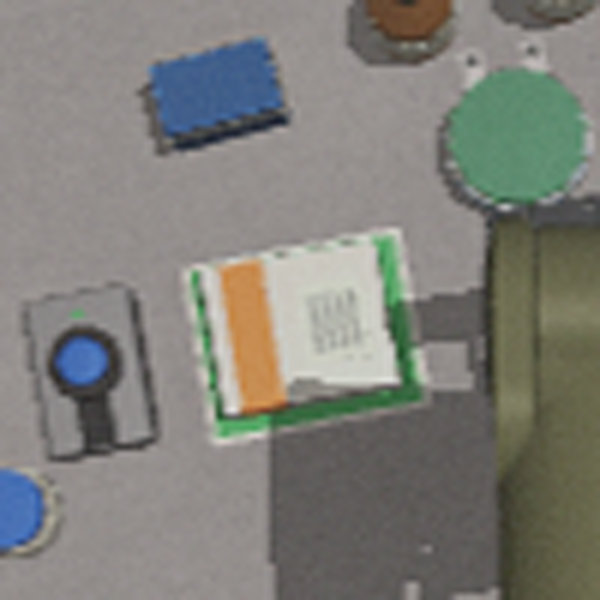

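View pics/side18.png

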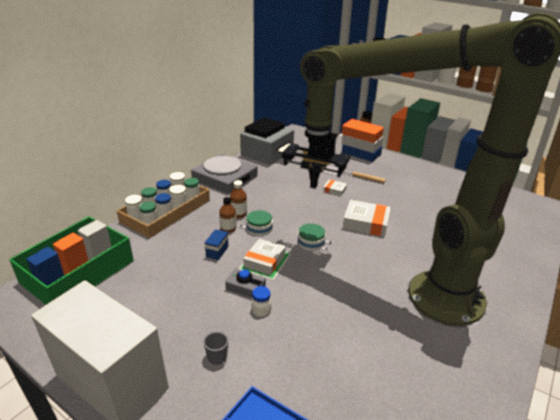

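```bash
python3 -c "
from h import *
fit(18,[(203,270),(229,415)],[(203,270),(374,240)],[(229,415),(402,384)],[(374,240),(402,384)],tx=185,ty=160)
print(env.get_obs()['force']);print(env.sign_off())"
```

```text
carton S [153.7  -1.2] yaw-st 0.33 res mm [-0.4 -1.1  1.4  0.1 -0.6  0.3 -0.2  0.5]
tcp->c 0.15422831166321796 -0.08769004406191568
[0.15322188 0.4821011  0.34345128]
the job is handed in; nothing more can be done
None
```

I pushed the middle-sized carton through the gap onto the green mat, pressed the blue button down, and let it come up again. I then handed the job in at about 22 s of the 72 s allowed.

- **Carton:** the last check puts it 153.7 mm past the gap, 1.2 mm off the centre line and about 0.3° turned. That is wholly on the mat, with at least 10 mm to spare on every side. It stayed flat in every picture, and the wrist force never read above about 3 N while pushing.
- **Button:** it reached its hard stop with about 19 N up and 20 N in total on the wrist. In the last pictures it is up again and the arm is clear of everything.
- **Other goods:** none of them looks to have moved in the last pictures. The near tub was hidden by the arm in the final top view but shows in the side view.
- **Disagreement:** the real fingertips are about 26 mm higher than the reported TCP says. Because of this, my first push passed just above the carton without touching it. I measured the offset in the side camera, lowered the tool and redid the push.

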